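# Find the soft glass-support pad with the hardness gauge

## Robot

A 6-joint arm with a two-finger parallel gripper is mounted at the origin on the work surface. World frame = base frame: x ahead of the robot, y to its left, z up, the work surface at z = 0. Lengths are in m, angles in degrees, forces in N, time in s.
With the tool pointing down it reaches from about 0.35 to 0.875 m from the base axis. Payload 4.2 kg.
Tool frame: the origin (TCP) lies midway between the tips of the shut fingers; the grasp point (between the pads) lies 19 mm behind it (r.grasp_offset is the distance from the TCP to the grasp point, in m); z points along the fingers, y is the direction in which the jaws open and shut (so a half turn about z gives the same grasp; the last joint's range is limited). The gripper opens to 87 mm and grips with 3 to 60 N. Pads are 19 mm wide; open, the fingers measure 117 mm over their backs; the gripper's body (75 mm by 190 mm) begins 51 mm behind the grasp point.
Start: joints at [89.072, 22.042, 0.453, 0, -68.411, -14.817], TCP at [0.17, 0.602, 0.201] pointing down, gripper open.
Joint ranges: [-179.83, 179.83], [-69.29, 118.12], [-61.27, 80.66], [-181.25, 117.63], [-171.15, -9.14], [-177.46, 177.46]. Speed limits (degrees/s): [159.86, 159.86, 180, 180, 180, 180].

## Interface

Orientations are given as a 3x3 rotation matrix whose columns are the frame's x, y, z axes.
In Python, from station import r gives the robot as it stands.
- The arm moves only by the shell command python3 -m crank 'ROWS'. ROWS is JSON, a list of rows, each a list of 3 entries, a list of its own where there are three numbers: the closure, from -1 (fully open) to 1 (shut), so that 0 is half open, then the shift along the tool's x, y, z as a fraction of full scale, then the turn, a rotation vector about the tool's x, y, z as a fraction of full scale. In form: [[fingers, [dx, dy, dz], [wx, wy, wz]], ...]. A call has 1 to 8 rows; each row shifts and turns the commanded pose from where the row before left it, along the tool's axes as they then stand; what a row does not reach is not made up. Full scale, the value 1, is 100 mm for a shift and 45 degrees for a turn. A row lasts 1/10 s, in which the tool goes at most 50 mm and 8.59 degrees, less where a joint would pass 70% of its speed; a pose out of reach is approached as far as the arm can. A call with a number of a shift or a turn outside -1 to 1 is refused whole. A call with a gripper value outside its range is refused whole. The fingers move at their own pace and stop on an object; the grip force is fixed at half the most. Time passes only in rows, so rows that do not move let the fingers close. It gives the time, the measured TCP pose, the force and the opening at its end, in the units of the state.
- r.sense(): the state, without advancing time (a new reading comes with each control period).
- r.capture(name): name is "scene" or "side" or "wrist"; returns a dict with "img" (420x560x3 uint8, blue, green, red), "fx", "fy", "cx", "cy" (pixels), "R" (3x3) and "t" (3): a world point X has camera coordinates R X + t. Camera axes: x right, y down, z forward; pixel columns grow to the right and rows downward; lengths in m; the calibration is good to about 2 mm. A picture is of the moment at which its call begins. There is no depth.
- r.finish_job(): hands the job in, once; it reports no verdict.
The state is a dict: "time_s": time; "joints": joint angles; "joint_velocities": joint speeds; "effort": joint torques, N m; "tcp_pos": TCP position; "ee_rot": TCP orientation; "wrist_force": force on the tool from outside, world axes, zero at the start; "moment": the same for the moment, N m; "gripper_width": opening from 0.0 (shut) to 1.0 (fully open).
Only numpy, scipy, OpenCV 4.12 (cv2) and the standard library are available. Lean on these libraries where they do the work, as an engineer would, in place of code of your own. Each camera call takes 0.05 s, during which the arm holds its last target.

## Task

One of the three rubber pads on the board has gone too soft to carry glass. Take the hardness gauge from its stand and test the pads in order from left to right (as seen from the robot): set the gauge upright on the middle of each, press gently until its foot sits flat on the pad, keep it there a moment and read how far the pin is pushed back. Then stand the gauge back over the hole of its stand and lay the soft pad in the tray, leaving the other two pads and everything else where they are.

Things in the scene. Friction and masses are not known exactly. Their poses are not given: they have to be found in the camera images.
- gauge: hand-held hardness gauge, upright over the stand's hole, 0.23 kg. From below: sprung pin, foot, barrel 28 mm across, and from 30 to 88 mm above the foot's underside a square aluminium head 30 x 30 mm with a 49 mm dial on its +x and -x faces (grip the plain +y and -y faces, 30 mm apart). Origin: centre of the foot's underside, z up the axis
- gauge_foot: the gauge's flat steel foot, a disc 40 mm across, 6 mm thick; origin at the centre of its underside (same as the gauge's)
- gauge_pin (a joint): how far the pin is pushed back into the gauge, m: 0 when free (the 6 mm thick round-ended pin then stands 8 mm out below the foot), 0.008 when flush with the foot. Spring 0.7 N per mm. With the foot flat on a pad, a sound pad pushes it back 5.5 to 6.5 mm (about 4.5 N), the soft pad only 2.5 to 3.5 mm (about 2.3 N)
- gauge_needle (a joint): angle of the black needle on both white dials, rad: 0 when the pin is free, 0.3 for each mm that the pin is pushed back (one tick = 0.3 rad = 1 mm); it moves clockwise as seen facing the -x dial, the other way round on the +x dial
- pin_tip (a point): the lowest point of the gauge's pin
- place_left (a point): centre of the board's left place (+y end as seen from the robot), on the board's upper face; its x and y axes are the board's
- place_middle (a point): centre of the board's middle place, 95 mm from the others, on the board's upper face
- place_right (a point): centre of the board's right place (-y end), on the board's upper face
- board: fixed wooden board 110 (its x) x 310 (its y) x 12 mm with four strips 7 mm wide and 4 mm high across it that part the three places; origin at the centre of its underside
- pad_a: black rubber pad 44 (its x) x 60 (its y) mm, loose on one place of the board; origin: centre of its underside. Upper face 24 to 32 mm above it (differs from pad to pad, not seen in the pose: feel for it); in its middle, flush, a 19 x 19 mm patch of the rubber under test gives under the pin, the rim around gives 1 mm per 12 N. All look alike, 0.13 to 0.2 kg, any may lie at any place. Bears at most 18 N
- pad_b: black rubber pad 44 (its x) x 60 (its y) mm, loose on one place of the board; origin: centre of its underside. Upper face 24 to 32 mm above it (differs from pad to pad, not seen in the pose: feel for it); in its middle, flush, a 19 x 19 mm patch of the rubber under test gives under the pin, the rim around gives 1 mm per 12 N. All look alike, 0.13 to 0.2 kg, any may lie at any place. Bears at most 18 N
- pad_c: black rubber pad 44 (its x) x 60 (its y) mm, loose on one place of the board; origin: centre of its underside. Upper face 24 to 32 mm above it (differs from pad to pad, not seen in the pose: feel for it); in its middle, flush, a 19 x 19 mm patch of the rubber under test gives under the pin, the rim around gives 1 mm per 12 N. All look alike, 0.13 to 0.2 kg, any may lie at any place. Bears at most 18 N
- stand: fixed dark wooden block 90 x 90 x 40 mm, origin at the centre of its underside; in the middle of its top a hole 25 mm across and 20 mm deep takes the gauge's pin, the foot resting on the top
- tray: fixed open grey metal tray 140 (its x) x 120 (its y) x 30 mm, walls and floor 5 mm thick, origin at the centre of its underside
- tape: bystander: roll of paper tape 72 mm across, 25 mm high, origin under its centre
- wedge: bystander: stepped wooden wedge 30 x 60 x 20 mm, origin under its centre
Not all that is in view belongs to the job. What is meant by the gauge is not pink or yellow, and is the larger of those in its own colour.

How it is judged:
By the outcome, as a careful person would: the job done as asked, in the order asked, and still so for the second after the job is handed in, with the robot touching nothing.
It also fails if it takes over 72 s, if anything falls off the work surface, if the arm or the gripper's body presses on something with over 40 N, if the wrist force passes 120 N, or if a joint passes its speed limit or range.

## Working session

There is one attempt and no reset: what is moved stays moved. The work goes in short steps, Python scripts to look and compute and a shell command to move; the robot and the scene stay as the last step left them, time stands still between calls to the robot, and variables do not carry over. Pictures are saved under pics/ and viewed, and the job is handed in when it is done.

```bash
mkdir -p pics; ls; cat > h.py <<'E'
import numpy as np, cv2
from station import r
def snap(n,f):
    c=r.capture(n); cv2.imwrite('pics/'+f,c['img']); np.savez('pics/'+f[:-4]+'.npz',**c); return c
def ray(c,u,v,z):
    d=np.array([(u-c['cx'])/c['fx'],(v-c['cy'])/c['fy'],1.]);R=np.array(c['R']);t=np.array(c['t'])
    o=-R.T@t; d=R.T@d; return o+d*(z-o[2])/d[2]
def proj(c,X):
    p=np.array(c['R'])@np.array(X)+np.array(c['t']); return c['fx']*p[0]/p[2]+c['cx'],c['fy']*p[1]/p[2]+c['cy']
def load(f): return dict(np.load('pics/'+f))
E
python3 - <<'E'
from h import *
for n in ['scene','side','wrist']:
    c=snap(n,n+'0.png'); print(n,c['fx'],c['R'],c['t'])
print(r.sense())
E
```

```text
pics
scene 409.3829303022617 [[ 0.89715034  0.44169045 -0.00555048]
 [ 0.31491528 -0.64835832 -0.69315212]
 [-0.30975737  0.62011373 -0.72076996]] [-0.47681872 -0.04640198  1.32779424]
side 525.9369878523332 [[ 0.80557896 -0.59244003  0.00757316]
 [-0.3257346  -0.45352694 -0.8295844 ]
 [ 0.49491364  0.6658289  -0.55832998]] [-0.37445566  0.26928969  0.90743964]
wrist 359.9083166291822 [[-0.27151965 -0.96243201  0.00130783]
 [-0.91713044  0.25915077  0.30284093]
 [-0.29180273  0.08102781 -0.95304022]] [ 0.62530617 -0.03789976  0.39037449]
{'time_s': 0.15, 'joints': array([ 8.90719902e+01,  2.20815344e+01,  3.97303540e-01, -1.94447270e-02,
       -6.84123481e+01, -1.48158522e+01]), 'joint_velocities': array([-0.02868511, -0.2461943 ,  0.2285612 ,  0.15384044,  0.03359918,
        0.00964661]), 'effort': array([-9.00191452e-06, -3.91053164e+01,  1.87586939e+01,  4.22228426e+00,
        1.23795506e-02, -1.40426537e-04]), 'tcp_pos': array([0.16945377, 0.60107292, 0.20020126]), 'ee_rot': array([[ 9.62450371e-01, -2.71457484e-01, -3.42828162e-04],
       [-2.71457671e-01, -9.62448913e-01, -1.68026953e-03],
       [ 1.26167146e-04,  1.71023936e-03, -9.99998530e-01]]), 'wrist_force': array([-0.21818127,  0.13159951, -0.80432605]), 'moment': array([-0.00689447,  0.03020636,  0.02367028]), 'gripper_width': 0.9989163712875123}
```

View pics/scene0.png

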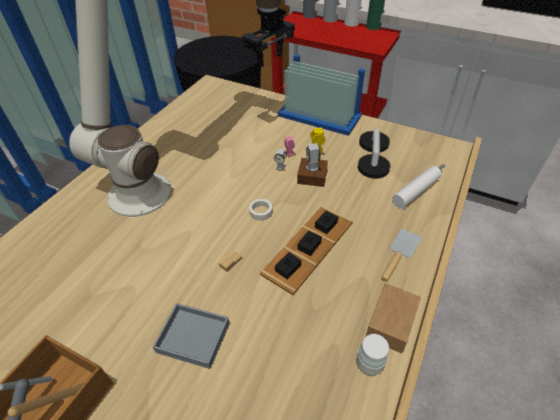

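View pics/side0.png

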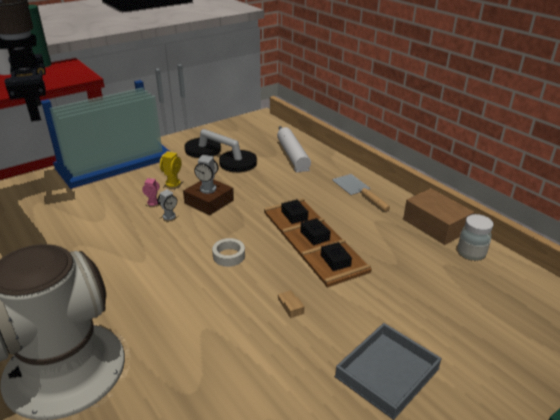

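View pics/wrist0.png

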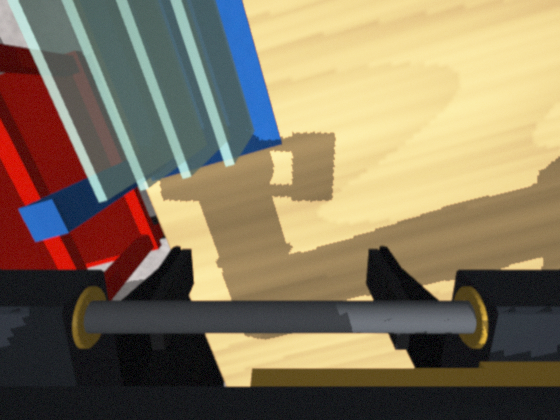

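Candidates: grey gauge on the stand, scene (313,158); small grey one on the table (280,158); pink (289,147); yellow (317,137). I choose the larger grey one on the stand and check it in a crop.

```bash
python3 - <<'E'
from h import *
c=load('scene0.png'.replace('.png','.npz'));s=load('side0.npz')
a=cv2.resize(c['img'][110:310,240:380],None,fx=4,fy=4,interpolation=2)[:600]
cv2.imwrite('pics/cropA.png',cv2.resize(c['img'][120:200,260:350],None,fx=6,fy=6,interpolation=2))
cv2.imwrite('pics/cropB.png',cv2.resize(c['img'][200:300,250:365],None,fx=6,fy=6,interpolation=2))
cv2.imwrite('pics/cropC.png',cv2.resize(s['img'][140:220,130:250],None,fx=6,fy=6,interpolation=2))
cv2.imwrite('pics/cropD.png',cv2.resize(s['img'][190:290,255:375],None,fx=6,fy=6,interpolation=2))
E
```

```text
(no output)
```

View pics/cropA.png

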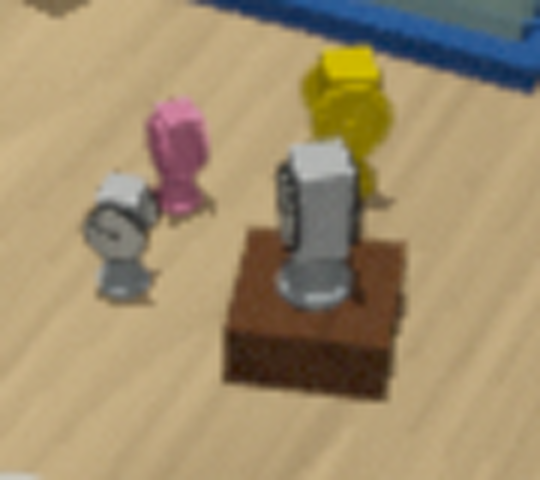

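View pics/cropC.png

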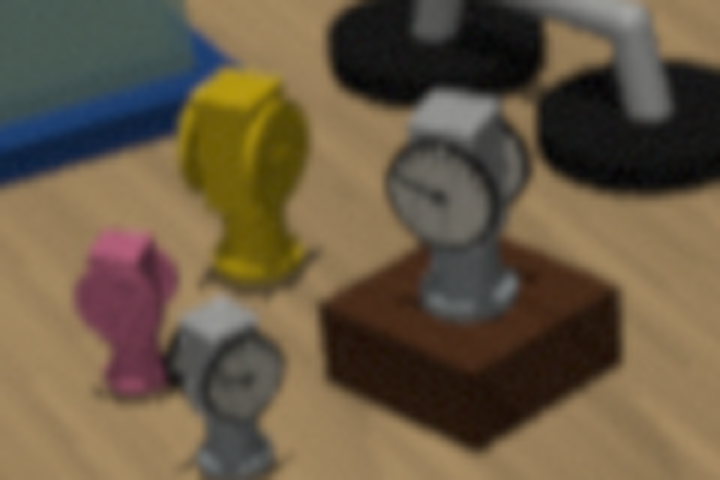

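View pics/cropB.png

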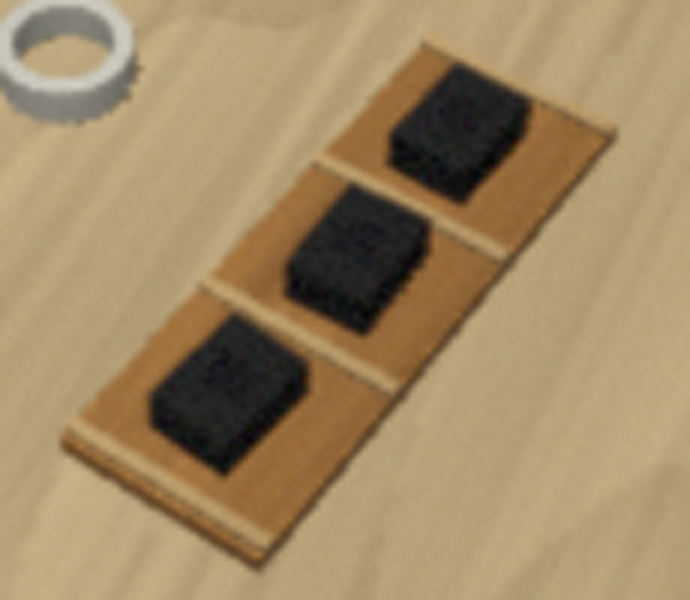

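View pics/cropD.png

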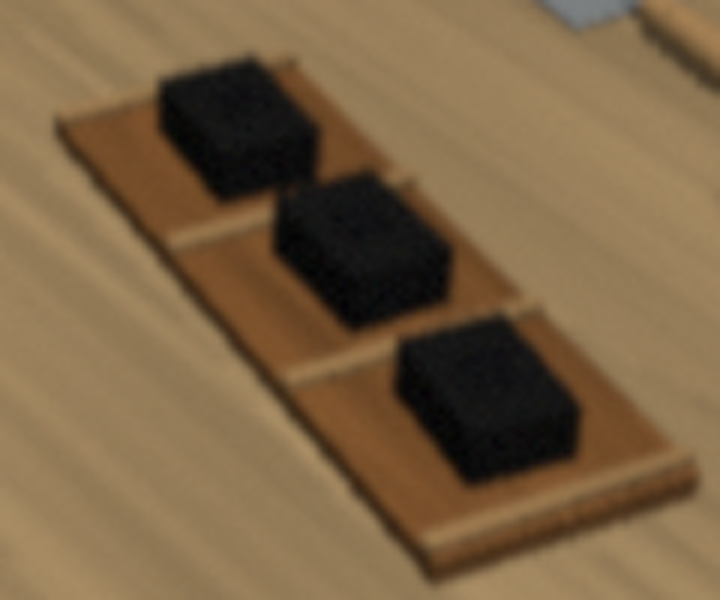

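The crops show the larger grey gauge on the brown stand (scene 313,158), with its white dial facing the side camera. The smaller grey one is at (280,160). The pads lie on the board at (326,221), (310,243) and (288,265), left to right.

```bash
python3 - <<'E'
from h import *
c=load('scene0.npz');s=load('side0.npz')
A=lambda u,v:(260+u/6,120+v/6); C=lambda u,v:(130+u/6,140+v/6); B=lambda u,v:(250+u/6,200+v/6); D=lambda u,v:(255+u/6,190+v/6)
np.set_printoptions(precision=4,suppress=True)
def show(n,cam,f,z,pts):
    P=np.array([ray(cam,*f(*p),z) for p in pts]); print(n,'mean',P.mean(0)[:2]); 
    for i in range(len(P)):
        d=P[(i+1)%len(P)]-P[i]; print('   ',P[i][:2],'len %.3f ang %.1f'%(np.linalg.norm(d),np.degrees(np.arctan2(d[1],d[0]))))
show('stand sc',c,A,.04,[(250,230),(405,243),(388,345),(228,330)])
show('stand si',s,C,.04,[(320,305),(515,238),(620,292),(480,372)])
show('head sc',c,A,.128,[(290,145),(345,140),(356,175),(300,178)])
show('head si',s,C,.128,[(432,90),(500,97),(482,140),(412,130)])
show('board sc',c,B,.016,[(425,40),(617,130),(265,560),(62,435)])
show('board si',s,D,.016,[(55,120),(295,60),(695,460),(432,545)])
for nm,cam,f,L in (('sc',c,B,[[(455,65),(532,98),(462,178),(390,135)],[(352,185),(430,218),(365,308),(290,262)],[(232,315),(308,358),(225,450),(150,400)]]),
  ('si',s,D,[[(160,85),(250,60),(318,130),(225,165)],[(278,195),(375,173),(452,250),(350,290)],[(400,345),(500,315),(580,400),(470,440)]])):
    for l in L: show('pad '+nm,cam,f,.04,l)
E
```

```text
stand sc mean [0.4727 0.3182]
    [0.4191 0.3458] len 0.087 ang 18.3
    [0.5019 0.3732] len 0.086 ang -73.8
    [0.526  0.2902] len 0.086 ang -162.2
    [0.4438 0.2637] len 0.086 ang 106.8
stand si mean [0.471  0.3096]
    [0.4135 0.3465] len 0.094 ang 0.4
    [0.5079 0.3471] len 0.066 ang -78.6
    [0.5209 0.2824] len 0.082 ang -165.8
    [0.4418 0.2624] len 0.089 ang 108.6
head sc mean [0.4724 0.3164]
    [0.452  0.3202] len 0.029 ang 34.2
    [0.4763 0.3367] len 0.030 ang -55.8
    [0.4932 0.3119] len 0.029 ang -149.3
    [0.468  0.2969] len 0.028 ang 124.7
head si mean [0.467  0.3132]
    [0.4691 0.3372] len 0.029 ang -47.7
    [0.4887 0.3157] len 0.037 ang -131.4
    [0.4644 0.2881] len 0.030 ang 128.3
    [0.4458 0.3117] len 0.035 ang 47.5
board sc mean [0.5874 0.0302]
    [0.5579 0.1865] len 0.111 ang -8.1
    [0.6674 0.1709] len 0.303 ang -99.7
    [ 0.6165 -0.1274] len 0.110 ang 170.4
    [ 0.5078 -0.109 ] len 0.300 ang 80.4
board si mean [0.5799 0.0309]
    [0.5491 0.1866] len 0.111 ang -11.2
    [0.6576 0.1651] len 0.293 ang -99.5
    [ 0.609  -0.1241] len 0.107 ang 169.2
[... 486 characters left out ...]
4
    [ 0.5954 -0.0392] len 0.061 ang -100.9
    [ 0.5838 -0.0992] len 0.042 ang 167.4
    [ 0.5428 -0.0901] len 0.059 ang 78.4
pad si mean [0.5924 0.1206]
    [0.5776 0.1531] len 0.041 ang -8.8
    [0.6186 0.1467] len 0.057 ang -99.7
    [0.609  0.0904] len 0.045 ang 177.4
    [0.5643 0.0924] len 0.062 ang 77.6
pad si mean [0.582  0.0294]
    [0.5685 0.0643] len 0.041 ang -14.5
    [0.6082 0.0541] len 0.057 ang -99.1
    [ 0.5992 -0.0019] len 0.047 ang 176.5
    [0.5523 0.001 ] len 0.065 ang 75.7
pad si mean [ 0.5603 -0.0661]
    [ 0.546  -0.0351] len 0.042 ang -10.5
    [ 0.587  -0.0427] len 0.054 ang -100.6
    [ 0.577  -0.0963] len 0.046 ang 172.6
    [ 0.5312 -0.0903] len 0.057 ang 75.0
```

```bash
cat >> h.py <<'E'
np.set_printoptions(precision=4,suppress=True)
from scipy.spatial.transform import Rotation as Ro
def goto(p,yaw=None):
    """print delta in tool units; yaw = world angle (deg) of the tool y axis (mod 180), tool down"""
    s=r.sense(); R=s['ee_rot']; d=R.T@(np.array(p)-s['tcp_pos'])/0.1
    print('tcp',s['tcp_pos'],'t %.2f F'%s['time_s'],s['wrist_force'],'w %.3f'%s['gripper_width'],'toolx yaw %.2f tooly yaw %.2f'%tuple(np.degrees(np.arctan2(R[1,:2],R[0,:2]))),'tilt',R[:,2])
    print('shift units',d,'norm',np.linalg.norm(d))
    if yaw is not None:
        cur=np.degrees(np.arctan2(R[1,1],R[0,1])); e=(yaw-cur+90)%180-90
        a=np.radians(cur+e); y=np.array([np.cos(a),np.sin(a),0]);z=np.array([0,0,-1.]);x=np.cross(y,z)
        w=Ro.from_matrix(R.T@np.array([x,y,z]).T).as_rotvec(degrees=True)/45
        print('turn units',w,'yaw change',e,'j6',s['joints'][5])
E
python3 - <<'E'
from h import *
for n in ['scene','side','wrist']:
    c=load(n+'0.npz'); print(n,-c['R'].T@c['t'])
c=load('scene0.npz');s=load('side0.npz')
for p in [(278,112),(355,130),(365,97),(295,88)]: print('rack base',ray(c,*p,0))
for p in [(60,178),(175,150)]: print('rack base side',ray(s,*p,0))
for p in [(318,152),(280,168)]: print(ray(c,*p,0))
t=ray(c,193,335,.03); print('tray',t, ray(s,388,365,.03))
print('wedge',ray(c,231,261,.01),'tape',ray(c,261,210,.0125))
goto([0.47,0.314,0.26],40)
goto([0.47,0.314,0.26],130)
E
```

```text
scene [ 0.8537 -0.6429  0.9222]
side [-0.0597 -0.7039  0.7329]
wrist [0.2489 0.58   0.3827]
rack base [0.1909 0.6152 0.    ]
rack base [0.5115 0.6333 0.    ]
rack base [0.4699 0.8751 0.    ]
rack base [0.1727 0.8135 0.    ]
rack base side [0.1971 0.6648 0.    ]
rack base side [0.5306 0.6333 0.    ]
[ 0.4372  0.4486 -0.    ]
[0.354  0.3106 0.    ]
tray [ 0.4565 -0.34    0.03  ] [ 0.4379 -0.3379  0.03  ]
wedge [ 0.4147 -0.1074  0.01  ] tape [0.3973 0.0965 0.0125]
tcp [0.1695 0.6011 0.2002] t 0.15 F [-0.2182  0.1316 -0.8043] w 0.999 toolx yaw -15.75 tooly yaw -105.75 tilt [-0.0003 -0.0017 -1.    ]
shift units [ 3.672   1.9481 -0.5942] norm 4.198985391770217
turn units [ 0.0021 -0.0008  0.7611] yaw change -34.24896233114214 j6 -14.815852241101847
tcp [0.1695 0.6011 0.2002] t 0.15 F [-0.2182  0.1316 -0.8043] w 0.999 toolx yaw -15.75 tooly yaw -105.75 tilt [-0.0003 -0.0017 -1.    ]
shift units [ 3.672   1.9481 -0.5942] norm 4.198985391770217
turn units [ 0.0021  0.0009 -1.2389] yaw change 55.75103766885786 j6 -14.815852241101847
```

```bash
python3 -m crank '[[-1,[0,0.4,-0.2],[0,0,0]],[-1,[0,0.45,-0.2],[0,0,0]],[-1,[0.1,0.45,-0.2],[0,0,0]],[-1,[0.3,0.35,0],[0,0,0]],[-1,[0.4,0.2,0],[0,0,0]],[-1,[0.45,0.1,0],[0,0,0]],[-1,[0.45,0,0],[0,0,0]],[-1,[0.45,0,0],[0,0,0]]]'
python3 -c "
from h import *
goto([0.47,0.314,0.26],-55)"
```

```text
time_s: 0.95
tcp_pos: [0.3248, 0.3546, 0.2614]
ee_rot: [[0.963, -0.271, 0.0], [-0.271, -0.963, 0.001], [0.0, -0.001, -1.0]]
wrist_force: [-0.1, 1.4, -0.4]
gripper_width: 0.998
tcp [0.3248 0.3546 0.2614] t 0.95 F [-0.0732  1.4121 -0.4296] w 0.998 toolx yaw -15.71 tooly yaw -105.71 tilt [ 0.0003  0.0012 -1.    ]
shift units [ 1.5077 -0.0022  0.0143] norm 1.5078073887034598
turn units [-0.0014 -0.0007 -1.1268] yaw change 50.70505866930847 j6 7.382510085863763
```

```bash
python3 -m crank '[[-1,[0.4,0,0],[0,0,0]],[-1,[0.4,0,0],[0,0,0]],[-1,[0.3,0,0],[0,0,-0.18]],[-1,[0.1,0,0],[0,0,-0.18]],[-1,[0,0,0],[0,0,-0.19]],[-1,[0,0,0],[0,0,-0.19]],[-1,[0,0,0],[0,0,-0.19]],[-1,[0,0,0],[0,0,-0.18]]]'
python3 -c "
from h import *
goto([0.47,0.314,0.26],-55)
snap('wrist','w1.png')"
```

```text
time_s: 1.75
tcp_pos: [0.4393, 0.3243, 0.2605]
ee_rot: [[0.824, 0.567, -0.001], [0.567, -0.824, -0.001], [-0.001, 0.0, -1.0]]
wrist_force: [-0.1, 0.6, -0.5]
gripper_width: 1.0
tcp [0.4393 0.3243 0.2605] t 1.75 F [-0.1315  0.5523 -0.5391] w 1.000 toolx yaw 34.53 tooly yaw -55.47 tilt [-0.0008 -0.0007 -1.    ]
shift units [0.1948 0.2592 0.0047] norm 0.3242903709955007
turn units [ 0.0001  0.0013 -0.0104] yaw change 0.4680624141705323 j6 71.08661000685395
```

View pics/w1.png

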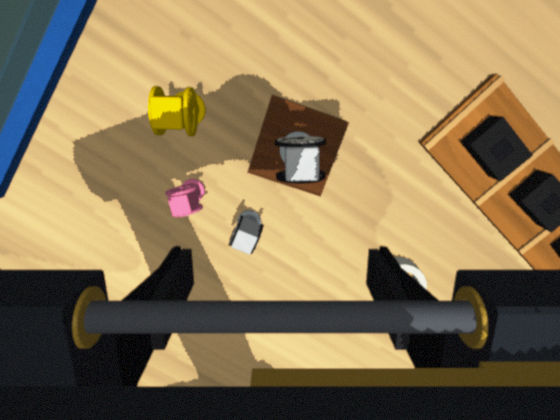

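The wrist view shows the stand centred near (300,145), the gauge's bright head top at (303,163), and the dials along the image's top and bottom sides. The tool is almost aligned with it.

```bash
python3 - <<'E'
from h import *
c=load('w1.npz'); g=cv2.cvtColor(c['img'],6)
sub=g[120:200,260:350]; print(sub.max())
m=(g>165).astype(np.uint8); hsv=cv2.cvtColor(c['img'],40); m&=(hsv[...,1]<40).astype(np.uint8); m[:, :270]=0; m[:,340:]=0; m[:120]=0;m[200:]=0
cs,_=cv2.findContours(m,0,2); k=max(cs,key=cv2.contourArea); rr=cv2.minAreaRect(k); b=cv2.boxPoints(rr); print(rr,b)
P=np.array([ray(c,*p,.128) for p in b]); print(P[:,:2],P.mean(0))
for i in range(4):
    d=P[(i+1)%4]-P[i];print(np.linalg.norm(d),np.degrees(np.arctan2(d[1],d[0])))
im=cv2.resize(c['img'][85:205,230:360],None,fx=5,fy=5,interpolation=2); cv2.imwrite('pics/w1c.png',im)
E
```

```text
236
((304.0760803222656, 163.52215576171875), (25.01996421813965, 31.937925338745117), 2.2025980949401855) [[290.9616 178.9985]
 [292.1891 147.0842]
 [317.1906 148.0458]
 [315.9631 179.9601]]
[[0.4503 0.3219]
 [0.4743 0.3375]
 [0.4861 0.319 ]
 [0.4623 0.3029]] [0.4683 0.3203 0.128 ]
0.028631568556255545 32.92928931087598
0.02189298671438573 -57.66395564156596
0.028666552531180698 -145.8626411828795
0.02249764513847414 122.27911736626977
```

View pics/w1c.png

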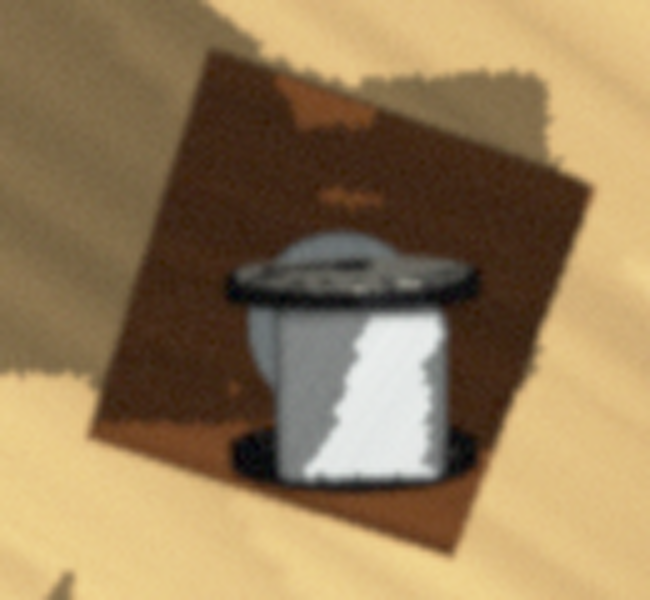

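```bash
python3 - <<'E'
from h import *
c=load('w1.npz')
f=lambda u,v:((u+.5)/5-.5+230,(v+.5)/5-.5+85)
for pts,z in ([[(278,308),(447,308),(447,480),(280,477)],.128],[[(210,50),(595,187),(453,555),(90,437)],.04]):
    P=np.array([ray(c,*f(*p),z) for p in pts]);print(P.mean(0))
    for i in range(4):
        d=P[(i+1)%4]-P[i];print(np.linalg.norm(d),np.degrees(np.arctan2(d[1],d[0])))
E
```

```text
[0.4675 0.3218 0.128 ]
0.029518324482545547 -55.46557310595293
0.03088435880704787 -143.57095005941085
0.030045181115130493 123.48159511743562
0.030319525880069614 35.478003922527726
[0.4679 0.3229 0.04  ]
0.08887571897105209 -74.30382889112538
0.08851571672126698 -164.06618982835477
0.0884399538097676 106.04168559556578
0.08905191139447204 16.213790529550803
```

```bash
python3 -c "
from h import *
goto([0.4677,0.322,0.20],-55.2)"
```

```text
tcp [0.4392 0.3244 0.2605] t 1.80 F [-0.4695  0.3914 -0.0558] w 1.003 toolx yaw 34.74 tooly yaw -55.26 tilt [-0.0007 -0.0006 -1.    ]
shift units [0.2213 0.1818 0.6051] norm 0.6694785259427976
turn units [ 0.0001  0.0012 -0.0012] yaw change 0.05502365653708807 j6 71.29194573847109
```

```bash
python3 -m crank '[[-1,[0.11,0.09,0.2],[0,0,0]],[-1,[0.11,0.09,0.2],[0,0,0]],[-1,[0,0,0.2],[0,0,0]],[-1,[0,0,0],[0,0,0]],[-1,[0,0,0],[0,0,0]]]'
python3 -c "
from h import *
goto([0.4677,0.322,0.082],-55.2)
snap('wrist','w2.png')"
```

```text
time_s: 2.3
tcp_pos: [0.4678, 0.322, 0.2011]
ee_rot: [[0.828, 0.561, 0.0], [0.561, -0.828, -0.001], [-0.0, 0.001, -1.0]]
wrist_force: [-0.5, 0.8, 0.6]
gripper_width: 1.0
tcp [0.4678 0.322  0.2011] t 2.30 F [-0.4807  0.8112  0.5666] w 1.000 toolx yaw 34.15 tooly yaw -55.85 tilt [ 0.0001 -0.0008 -1.    ]
shift units [-0.0004 -0.0017  1.1912] norm 1.191249706891112
turn units [ 0.0008  0.0005 -0.0144] yaw change 0.6491389142605328 j6 73.23872747501552
```

View pics/w2.png

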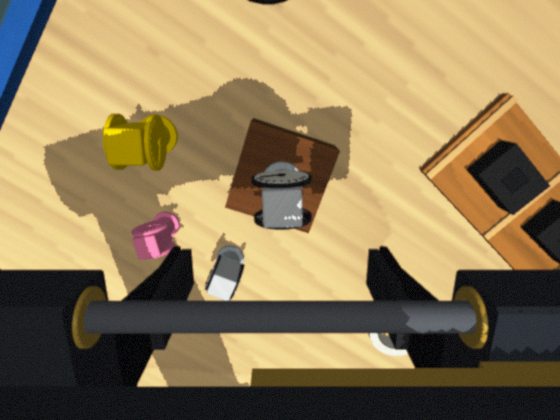

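```bash
python3 - <<'E'
from h import *
c=load('w2.npz')
cv2.imwrite('pics/w2c.png',cv2.resize(c['img'][110:240,215:345],None,fx=4.6,fy=4.6,interpolation=2))
print(proj(c,[.4677,.322,.128]),proj(c,[.4678,.322,.2011]),-c['R'].T@c['t'])
P=np.array([ray(c,*p,.128) for p in [(262.5,188.5),(302,188.5),(302,228.5),(263.5,229)]]);print(P,P.mean(0))
E
```

```text
(np.float64(281.99155511316), np.float64(207.881610032234)) (np.float64(282.90709155460456), np.float64(248.77686265898512)) [0.536  0.3704 0.3837]
[[0.472  0.3423 0.128 ]
 [0.4883 0.3183 0.128 ]
 [0.4626 0.3001 0.128 ]
 [0.4458 0.3241 0.128 ]] [0.4672 0.3212 0.128 ]
```

View pics/w2c.png

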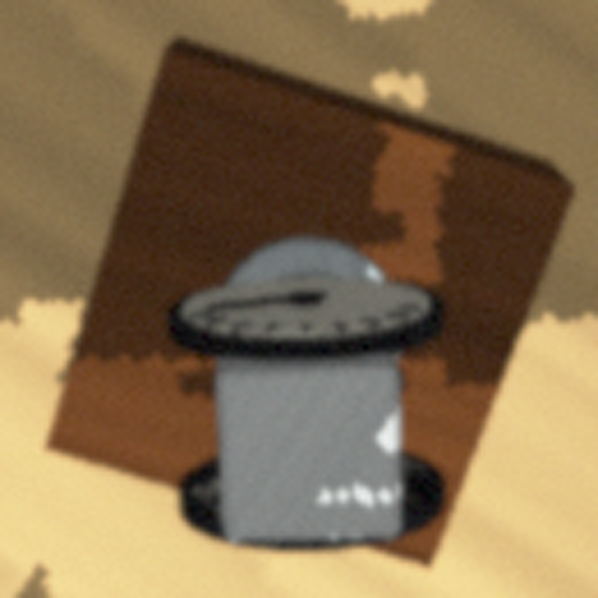

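The gauge head is centred at (282,208) as predicted, square to the jaws. Descending.

```bash
python3 -m crank '[[-1,[0,0,0.3],[0,0,-0.008]],[-1,[0,0,0.3],[0,0,0]],[-1,[0,0,0.3],[0,0,0]],[-1,[0,0,0.2],[0,0,0]],[-1,[0,0,0.09],[0,0,0]],[-1,[0,0,0],[0,0,0]]]'
python3 -m crank '[[1,[0,0,0],[0,0,0]],[1,[0,0,0],[0,0,0]],[1,[0,0,0],[0,0,0]],[1,[0,0,0],[0,0,0]],[1,[0,0,0],[0,0,0]]]'
python3 -c "
from h import *
goto([0.4677,0.322,0.082],-55.2)
snap('wrist','w3.png')
snap('side','s3.png')"
```

```text
time_s: 2.95
tcp_pos: [0.4677, 0.3222, 0.082]
ee_rot: [[0.823, 0.567, -0.0], [0.567, -0.823, -0.0], [-0.0, 0.0, -1.0]]
wrist_force: [0.1, -0.4, 0.0]
gripper_width: 1.001
time_s: 3.45
tcp_pos: [0.4678, 0.3222, 0.0824]
ee_rot: [[0.824, 0.567, 0.001], [0.567, -0.824, 0.001], [0.001, -0.0, -1.0]]
wrist_force: [-0.5, 0.3, 0.7]
gripper_width: 0.63
tcp [0.4678 0.3222 0.0824] t 3.45 F [-0.5289  0.273   0.6563] w 0.630 toolx yaw 34.56 tooly yaw -55.44 tilt [ 0.0005  0.0006 -1.    ]
shift units [-0.002   0.0007  0.0037] norm 0.004261045569805093
turn units [-0.0002 -0.0009 -0.0053] yaw change 0.23687895543817206 j6 73.66706462364574
```

View pics/w3.png

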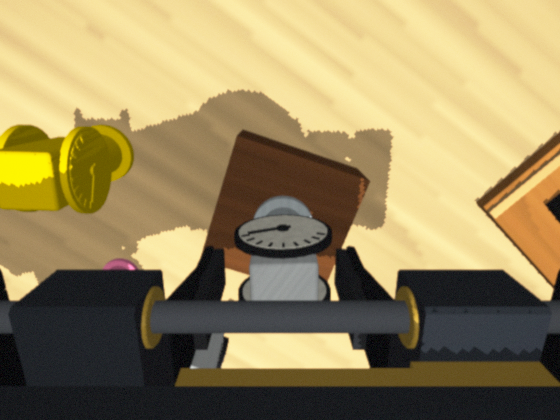

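View pics/s3.png

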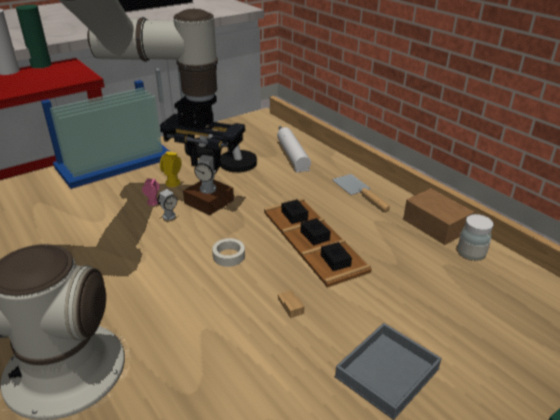

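The gauge sits between the half-closed fingers (wrist 283,270), and the dial reads well from the wrist camera. I keep closing.

```bash
python3 -m crank '[[1,[0,0,0],[0,0,0]],[1,[0,0,0],[0,0,0]],[1,[0,0,0],[0,0,0]],[1,[0,0,0],[0,0,0]],[1,[0,0,0],[0,0,0]],[1,[0,0,0],[0,0,0]],[1,[0,0,0],[0,0,0]]]'

```

```text
time_s: 4.25
tcp_pos: [0.4677, 0.322, 0.0819]
ee_rot: [[0.823, 0.567, -0.0], [0.567, -0.823, -0.0], [-0.0, 0.0, -1.0]]
wrist_force: [0.3, -0.0, -0.4]
gripper_width: 0.344
```

```bash
python3 -m crank '[[1,[0,0,-0.1],[0,0,0]],[1,[0,0,-0.3],[0,0,0]],[1,[0,0,-0.4],[0,0,0]],[1,[0,0,-0.4],[0,0,0]],[1,[0,0,0],[0,0,0]]]'
python3 -c "
from h import *
goto([0.56,0.06,0.20],-55.2)
snap('wrist','w4.png')"
```

```text
time_s: 4.75
tcp_pos: [0.4707, 0.3247, 0.2093]
ee_rot: [[0.823, 0.568, 0.011], [0.568, -0.823, 0.009], [0.014, -0.002, -1.0]]
wrist_force: [0.2, 1.0, -2.1]
gripper_width: 0.343
tcp [0.4707 0.3247 0.2093] t 4.75 F [ 0.1635  0.9536 -2.1282] w 0.343 toolx yaw 34.63 tooly yaw -55.37 tilt [ 0.0105  0.0094 -0.9999]
shift units [-0.7702  2.6855  0.0772] norm 2.7948161542056456
turn units [-0.0022 -0.0178 -0.0038] yaw change 0.16942686839473708 j6 73.67192243214988
```

View pics/w4.png

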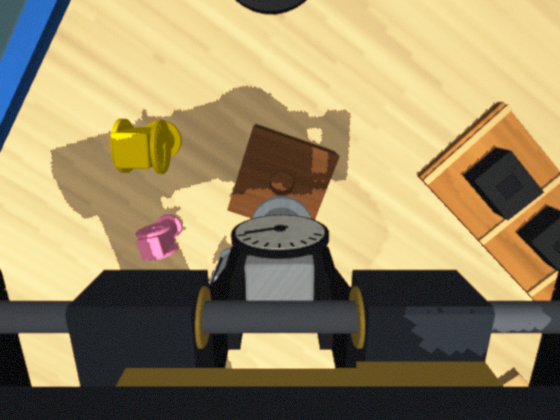

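The gauge is held (wrist 280,265), the needle is at zero (pointing left from 280,229), and the stand's hole shows at (282,182).

```bash
python3 -c "
from h import *
c=load('w4.npz'); print('hole',ray(c,283,181,.04))"
python3 -m crank '[[1,[-0.13,0.4,0],[0,0,0]],[1,[-0.13,0.45,0],[0,0,0]],[1,[-0.13,0.45,0],[0,0,0]],[1,[-0.13,0.45,0],[0,0,0]],[1,[-0.13,0.45,0],[0,0,0]],[1,[-0.12,0.4,0],[0,0,0]],[1,[0,0.1,0],[0,0,0]],[1,[0,0,0],[0,0,0]]]'
python3 -c "
from h import *
goto([0.56,0.06,0.20],-55.2)
snap('wrist','w5.png')"
```

```text
hole [0.4708 0.3233 0.04  ]
time_s: 5.6
tcp_pos: [0.5571, 0.0546, 0.2005]
ee_rot: [[0.825, 0.565, -0.003], [0.565, -0.825, -0.0], [-0.003, -0.001, -1.0]]
wrist_force: [0.2, -0.1, -1.6]
gripper_width: 0.343
tcp [0.5571 0.0546 0.2005] t 5.60 F [ 0.185  -0.0816 -1.5658] w 0.343 toolx yaw 34.38 tooly yaw -55.62 tilt [-0.0028 -0.0005 -1.    ]
shift units [ 0.0547 -0.0278  0.005 ] norm 0.0615620056696818
turn units [-0.0015  0.0032 -0.0093] yaw change 0.4170399287562816 j6 102.231780657068
```

View pics/w5.png

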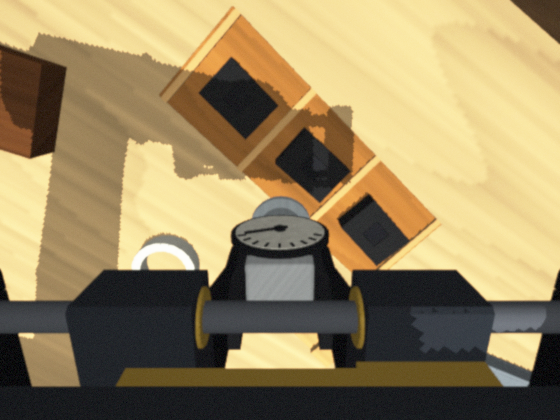

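All three pads are in view: left (238,97), middle (312,164), right (373,230). An enhanced crop will give their corners.

```bash
python3 - <<'E'
from h import *
c=load('w5.npz')
im=cv2.resize(c['img'][40:270,180:420],None,fx=2.6,fy=2.6,interpolation=2)
im=(255*(im/255.)**0.45).astype(np.uint8); cv2.imwrite('pics/w5c.png',im)
E
```

```text
(no output)
```

View pics/w5c.png

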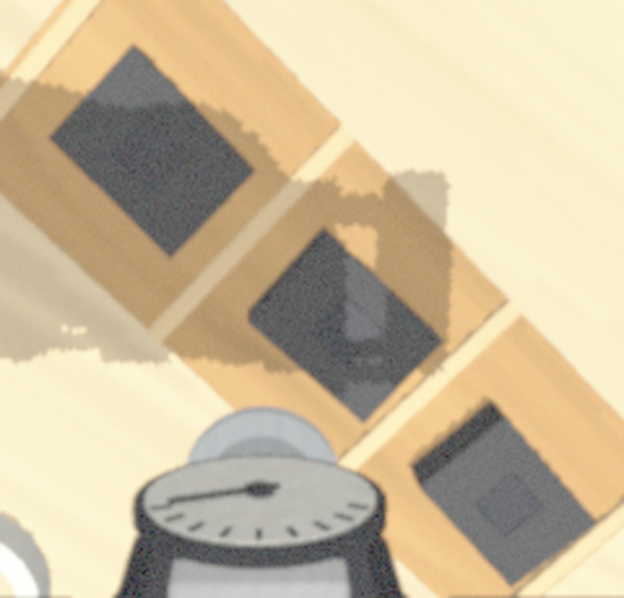

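```bash
python3 - <<'E'
from h import *
c=load('w5.npz'); f=lambda u,v:((u+.5)/2.6-.5+180,(v+.5)/2.6-.5+40)
for n,pts in (('L',[(135,45),(252,172),(170,256),(52,136)]),('M',[(325,232),(441,342),(365,420),(250,315)]),('R',[(498,420),(594,522),(512,585),(418,483)])):
    P=np.array([ray(c,*f(*p),.04) for p in pts]);print(n,P.mean(0))
    for i in range(4):
        d=P[(i+1)%4]-P[i];print('   ',np.linalg.norm(d),np.degrees(np.arctan2(d[1],d[0])))
print('patchR',ray(c,*f(507,502),.04))
E
```

```text
L [0.5972 0.1303 0.04  ]
    0.057566544992648364 -102.02327219817197
    0.04194912866060099 168.9831751567424
    0.05776655398745152 78.30701776149061
    0.042279079325105044 -11.294458507187167
M [0.5851 0.0376 0.04  ]
    0.05986464495146309 -98.06375415370083
    0.04096092299569801 172.52132058218413
    0.05989521141448977 81.61385632494515
    0.04062363243900067 -7.515597359176076
R [ 0.564  -0.0557  0.04  ]
    0.059223628454194766 -101.28964390088775
    0.041075332953779256 166.92365766204844
    0.05997508835308152 76.79001059169019
    0.03909670284223477 -14.219630984366484
patchR [ 0.5648 -0.0556  0.04  ]
```

```bash
python3 -c "
from h import *
goto([0.5972,0.1300,0.110],-55.6)"
```

```text
tcp [0.5568 0.0558 0.2007] t 5.65 F [ 0.0007  1.1244 -2.439 ] w 0.343 toolx yaw 34.48 tooly yaw -55.52 tilt [-0.0025 -0.0001 -1.    ]
shift units [ 0.7549 -0.3821  0.9062] norm 1.239728266455625
turn units [-0.0016  0.0027  0.0018] yaw change -0.08027916340061836 j6 102.21638704254408
```

```bash
python3 -m crank '[[1,[0.2,-0.1,0.1],[0,0,0]],[1,[0.3,-0.15,0.2],[0,0,0]],[1,[0.26,-0.13,0.2],[0,0,0]],[1,[0,0,0.2],[0,0,0]],[1,[0,0,0.15],[0,0,0]],[1,[0,0,0.05],[0,0,0]],[1,[0,0,0],[0,0,0]]]'
python3 - <<'E'
from h import *
goto([0.5972,0.1300,0.100],-55.6)
a=snap('wrist','w6.png');b=snap('side','s6.png');d=snap('scene','c6.png')
x=lambda im,u,v,k:cv2.resize(im[v-k:v+k,u-k:u+k],(390,390),interpolation=2)
im=np.hstack([x(b['img'],295,195,50),x(d['img'],328,205,50)]); im=(255*(im/255.)**0.5).astype(np.uint8)
cv2.imwrite('pics/v6.png',im)
E
```

```text
time_s: 6.35
tcp_pos: [0.5976, 0.1318, 0.1108]
ee_rot: [[0.822, 0.569, -0.002], [0.569, -0.822, -0.001], [-0.002, -0.0, -1.0]]
wrist_force: [0.2, 0.8, -2.9]
gripper_width: 0.347
tcp [0.5976 0.1318 0.1108] t 6.35 F [ 0.2487  0.7939 -2.8579] w 0.347 toolx yaw 34.68 tooly yaw -55.32 tilt [-0.0022 -0.0009 -1.    ]
shift units [-0.0138  0.0127  0.1076] norm 0.1091741589490051
turn units [-0.0006  0.003   0.0063] yaw change -0.2830882335851328 j6 97.12038406038306
```

View pics/v6.png

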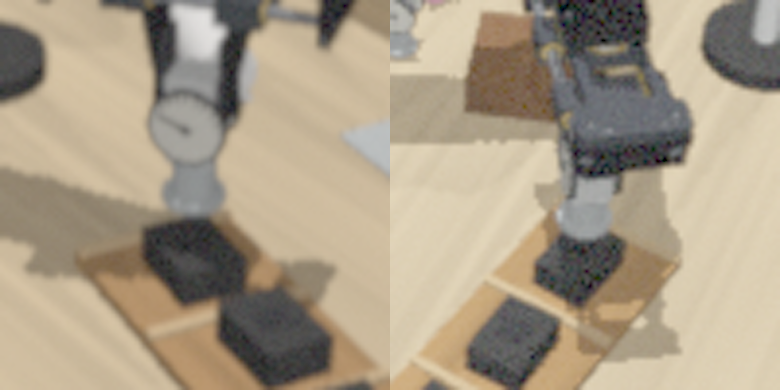

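View pics/w6.png

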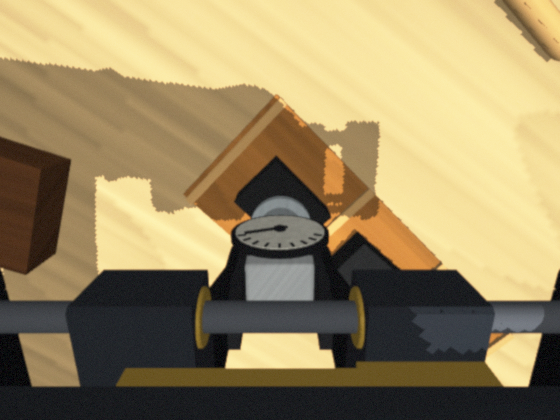

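```bash
python3 - <<'E'
from h import *
c=load('w6.npz')
cv2.imwrite('pics/w6c.png',(255*(cv2.resize(c['img'][140:260,200:380],None,fx=4.4,fy=4.4,interpolation=2)/255.)**.45).astype(np.uint8))
s=load('s6.npz');d=load('c6.npz')
for cam,n in((s,'side'),(d,'scene')): print(n,proj(cam,[.5976,.1318,.0690]),proj(cam,[.5972,.13,.04]))
E
```

```text
side (np.float64(293.81312497999784), np.float64(195.23274618025482)) (np.float64(293.8866955099723), np.float64(205.8182070273484))
scene (np.float64(327.21351291569005), np.float64(210.52258698714743)) (np.float64(326.192771604301), np.float64(217.7186256914777))
```

View pics/w6c.png

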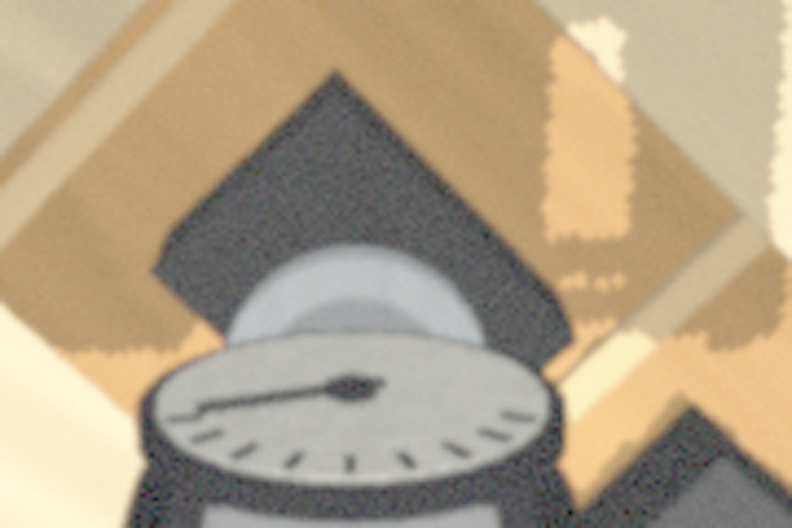

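```bash
python3 - <<'E'
from h import *
c=load('w6.npz')
for z in(.036,.040,.044):
  A=ray(c,200+155.5/4.4-.5,140+270.5/4.4-.5,z);B=ray(c,200+572.5/4.4-.5,140+330.5/4.4-.5,z);print((A+B)/2,np.linalg.norm(A-B))
E
```

```text
[0.5972 0.1313 0.036 ] 0.07212637268334582
[0.5983 0.132  0.04  ] 0.07100460890477533
[0.5994 0.1328 0.044 ] 0.06988284512620486
```

Pad centre and TCP agree within 1 mm. I feel down from here.

```bash
python3 -m crank '[[1,[0,0,0.07],[0,0.003,0]],[1,[0,0,0.05],[0,0,0]],[1,[0,0,0],[0,0,0]],[1,[0,0,0],[0,0,0]]]' | grep -v rot
for i in 1 2; do :; done
python3 -m crank '[[1,[0,0,0.02],[0,0,0]],[1,[0,0,0.02],[0,0,0]],[1,[0,0,0],[0,0,0]]]'| grep -v rot
python3 -m crank '[[1,[0,0,0.02],[0,0,0]],[1,[0,0,0.02],[0,0,0]],[1,[0,0,0],[0,0,0]]]'| grep -v rot
python3 -c "
from h import *
snap('wrist','w7.png')
goto([0.5972,0.1300,0.08],-55.6)"
```

```text
time_s: 6.9
tcp_pos: [0.5985, 0.1302, 0.0998]
wrist_force: [0.3, -0.6, -3.0]
gripper_width: 0.345
time_s: 7.2
tcp_pos: [0.5983, 0.1304, 0.0956]
wrist_force: [1.2, 0.3, -2.4]
gripper_width: 0.342
time_s: 7.5
tcp_pos: [0.5983, 0.1304, 0.0915]
wrist_force: [-0.9, -0.8, -2.3]
gripper_width: 0.342
tcp [0.5984 0.1304 0.0917] t 7.55 F [-0.4698 -0.1372 -1.7375] w 0.342 toolx yaw 34.56 tooly yaw -55.44 tilt [ 0.0016  0.0011 -1.    ]
shift units [-0.0123 -0.0036  0.1173] norm 0.1180398786946584
turn units [-0.0001 -0.0025  0.0037] yaw change -0.16498994439984926 j6 97.16946531211367
```

View pics/w7.png

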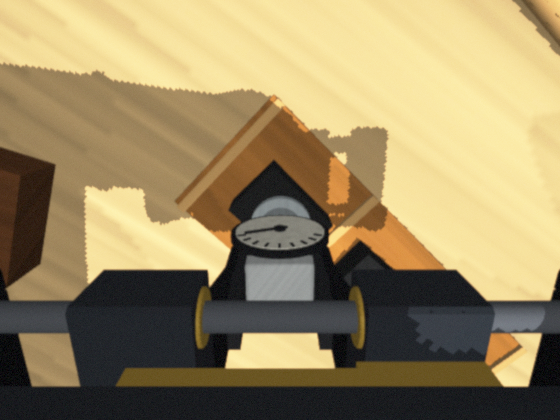

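Needle still at zero (280,229), so the pin has not touched yet. I continue in small steps.

```bash
cat >> h.py <<'E'
def dial(f):
    c=snap('wrist',f); im=cv2.resize(c['img'][190:260,225:335],None,fx=7,fy=7,interpolation=2); cv2.imwrite('pics/d'+f,im)
E
for i in a b; do python3 -m crank '[[1,[0,0,0.02],[0,0,0]],[1,[0,0,0.01],[0,0,0]],[1,[0,0,0],[0,0,0]]]'| grep -v rot; done
python3 -c "
from h import *
dial('w8.png')"
```

```text
time_s: 7.85
tcp_pos: [0.5984, 0.1304, 0.0887]
wrist_force: [-0.5, -0.3, -2.9]
gripper_width: 0.343
time_s: 8.15
tcp_pos: [0.5988, 0.1305, 0.086]
wrist_force: [-0.0, 1.3, -1.7]
gripper_width: 0.342
```

View pics/dw8.png

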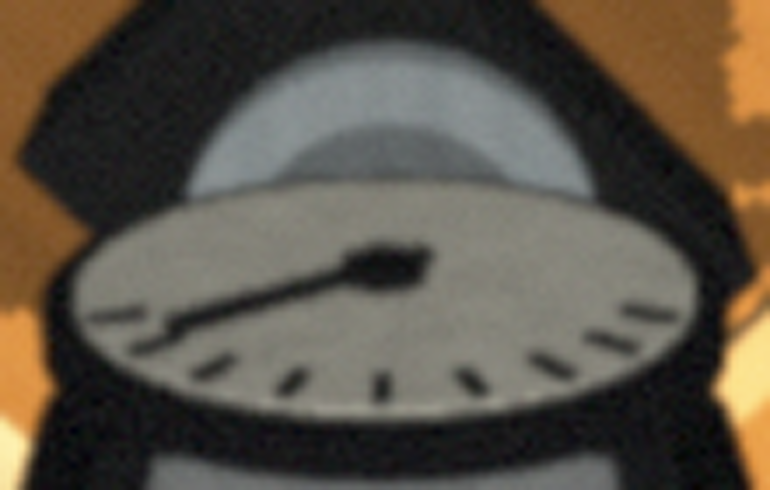

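The dial is legible: the needle points at about tick 1. Contact made, going on.

```bash
python3 -m crank '[[1,[0,0,0.02],[0,0,0]],[1,[0,0,0.02],[0,0,0]],[1,[0,0,0],[0,0,0]],[1,[0,0,0],[0,0,0]]]'| grep -v rot
for i in a b c ; do python3 -m crank '[[1,[0,0,0.01],[0,0,0]],[1,[0,0,0],[0,0,0]],[1,[0,0,0],[0,0,0]]]'| grep -v rot; done
python3 -c "
from h import *
dial('w9.png')"
```

```text
time_s: 8.6
tcp_pos: [0.5988, 0.1305, 0.0823]
wrist_force: [-0.6, -0.5, 1.1]
gripper_width: 0.344
time_s: 8.9
tcp_pos: [0.5988, 0.1305, 0.0812]
wrist_force: [1.0, -0.6, 1.0]
gripper_width: 0.344
time_s: 9.2
tcp_pos: [0.5988, 0.1305, 0.0801]
wrist_force: [0.0, 0.4, 1.4]
gripper_width: 0.341
time_s: 9.5
tcp_pos: [0.5988, 0.1306, 0.0794]
wrist_force: [-0.9, -0.2, 4.0]
gripper_width: 0.343
```

View pics/dw9.png

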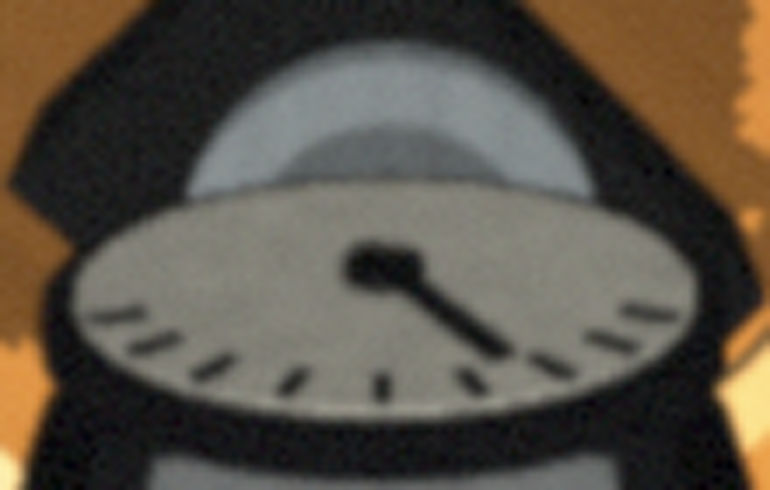

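The needle is at about 5.7 with the foot just touching. I press a little more to seat it flat and hold.

```bash
python3 -m crank '[[1,[0,0,0.004],[0,0,0]],[1,[0,0,0],[0,0,0]],[1,[0,0,0],[0,0,0]]]'| grep -v rot
python3 -m crank '[[1,[0,0,0],[0,0,0]],[1,[0,0,0],[0,0,0]],[1,[0,0,0],[0,0,0]]]'| grep -v rot
python3 -c "
from h import *
dial('w10.png')"
```

```text
time_s: 9.85
tcp_pos: [0.5989, 0.1306, 0.0792]
wrist_force: [-0.8, 0.1, 5.6]
gripper_width: 0.341
time_s: 10.15
tcp_pos: [0.5989, 0.1305, 0.0792]
wrist_force: [-0.7, -0.1, 6.5]
gripper_width: 0.34
```

View pics/dw10.png

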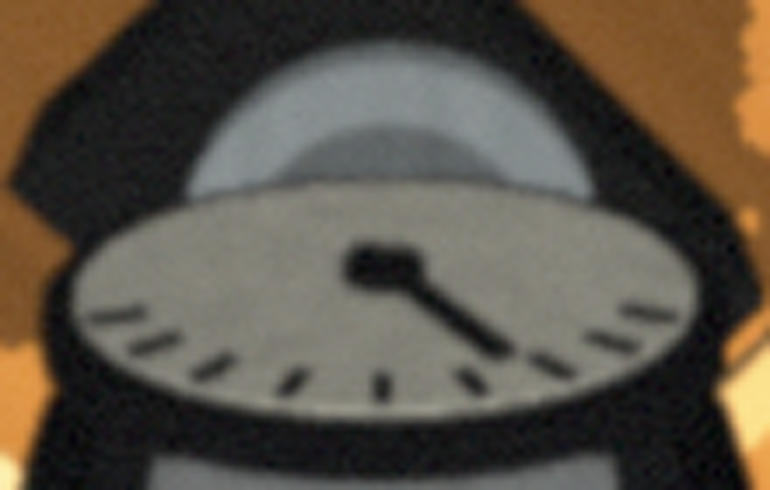

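Reading unchanged at 5.7 with more push (about 8.5 N in total), so the left pad is sound. Lifting and moving to the middle pad.

```bash
python3 -m crank '[[1,[0,0,-0.1],[0,0,0]],[1,[0,0,-0.15],[0,0,0]],[1,[0,0,-0.15],[0,0,0]],[1,[0,0,0],[0,0,0]]]'| grep -v rot
python3 -c "
from h import *
goto([0.5860,0.038,0.115],-55.5)"
```

```text
time_s: 10.6
tcp_pos: [0.5989, 0.1307, 0.1197]
wrist_force: [0.8, 0.7, -2.1]
gripper_width: 0.343
tcp [0.5989 0.1307 0.1197] t 10.60 F [ 0.7955  0.6911 -2.0585] w 0.343 toolx yaw 34.56 tooly yaw -55.44 tilt [ 0.0037  0.0025 -1.    ]
shift units [-0.6323  0.6904  0.0447] norm 0.9372153160113191
turn units [ 0.0001 -0.0056  0.0013] yaw change -0.05810387387002436 j6 97.16848465882862
```

```bash
python3 -m crank '[[1,[-0.15,0.17,0],[0,0,0]],[1,[-0.24,0.26,0],[0,0,0]],[1,[-0.24,0.26,0],[0,0,0]],[1,[0,0,0.04],[0,0,0]],[1,[0,0,0],[0,0,0]]]'| grep -v rot
python3 - <<'E'
from h import *
goto([0.5860,0.038,0.115],-55.5)
c=snap('wrist','w11.png')
cv2.imwrite('pics/w11c.png',(255*(cv2.resize(c['img'][140:260,200:380],None,fx=4.4,fy=4.4,interpolation=2)/255.)**.45).astype(np.uint8))
E
```

```text
time_s: 11.1
tcp_pos: [0.5842, 0.037, 0.1126]
wrist_force: [0.2, -0.2, -3.2]
gripper_width: 0.346
tcp [0.5842 0.037  0.1126] t 11.10 F [ 0.239  -0.1625 -3.1948] w 0.346 toolx yaw 34.44 tooly yaw -55.56 tilt [-0.0018  0.001  -1.    ]
shift units [ 0.0204  0.0013 -0.0242] norm 0.03166700105771386
turn units [-0.0024  0.0011 -0.0013] yaw change 0.05824474491186038 j6 105.09555205751084
```

View pics/w11c.png

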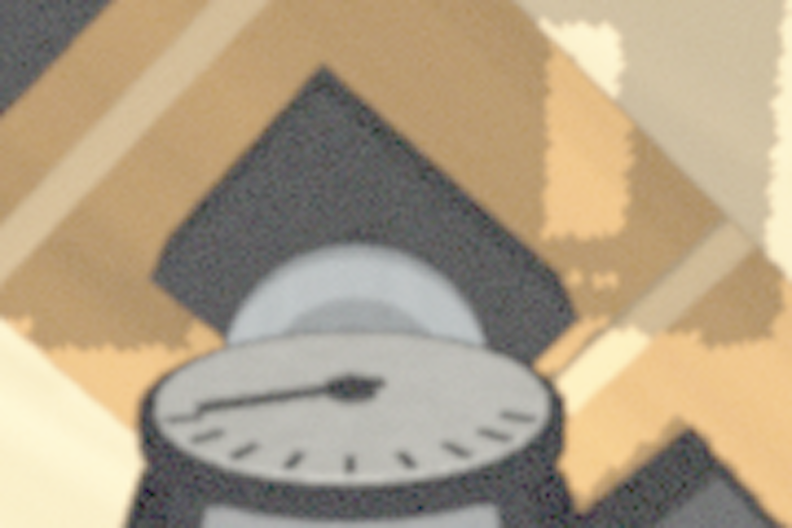

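```bash
python3 - <<'E'
from h import *
c=load('w11.npz')
for z in(.036,.040,.044):
  A=ray(c,200+155.5/4.4-.5,140+276/4.4-.5,z);B=ray(c,200+576/4.4-.5,140+318/4.4-.5,z);print((A+B)/2,np.linalg.norm(A-B))
goto([.586,.0378,.095])
E
```

```text
[0.584  0.0363 0.036 ] 0.07275382352656479
[0.5851 0.0371 0.04  ] 0.0716306966202236
[0.5861 0.0379 0.044 ] 0.07050756971388251
tcp [0.5849 0.0377 0.1131] t 11.15 F [ 0.4159 -0.4859 -2.2122] w 0.345 toolx yaw 34.51 tooly yaw -55.49 tilt [-0.0007  0.0011 -1.    ]
shift units [0.0098 0.0061 0.1805] norm 0.18088004084983686
```

Centred within 1 mm. I feel down on the middle pad.

```bash
python3 -m crank '[[1,[0,0,0.07],[0,0,0]],[1,[0,0,0.07],[0,0,0]],[1,[0,0,0.02],[0,0,0]],[1,[0,0,0],[0,0,0]],[1,[0,0,0],[0,0,0]]]'| grep -v rot
for i in a b c; do python3 -m crank '[[1,[0,0,0.02],[0,0,0]],[1,[0,0,0.01],[0,0,0]],[1,[0,0,0],[0,0,0]]]'| grep -v rot;done
python3 -c "
from h import *
dial('w12.png')"
```

```text
time_s: 11.65
tcp_pos: [0.5859, 0.0382, 0.0984]
wrist_force: [-0.2, 0.2, -1.6]
gripper_width: 0.342
time_s: 11.95
tcp_pos: [0.5857, 0.0378, 0.0954]
wrist_force: [-0.2, 0.7, -2.1]
gripper_width: 0.344
time_s: 12.25
tcp_pos: [0.5856, 0.0378, 0.0922]
wrist_force: [-0.0, 0.6, -2.8]
gripper_width: 0.34
time_s: 12.55
tcp_pos: [0.5857, 0.0378, 0.0892]
wrist_force: [-0.2, 1.2, -2.0]
gripper_width: 0.345
```

View pics/dw12.png

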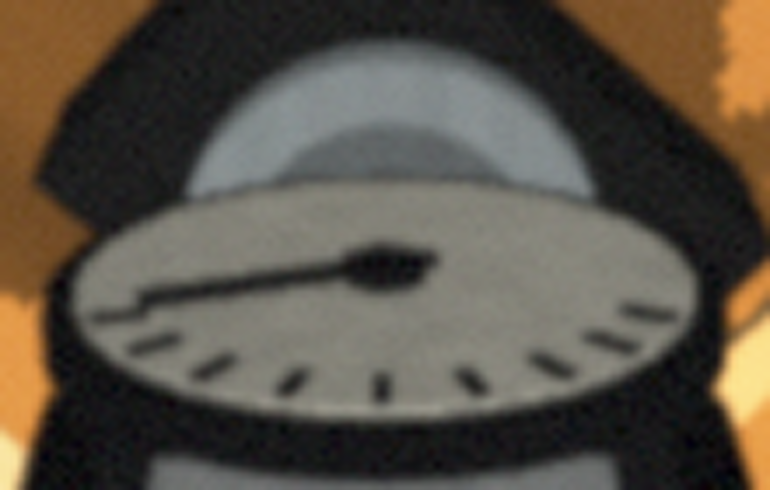

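Needle still at tick 0.

```bash

for i in a b ; do python3 -m crank '[[1,[0,0,0.02],[0,0,0]],[1,[0,0,0.02],[0,0,0]],[1,[0,0,0],[0,0,0]]]'| grep -v rot;done
python3 -m crank '[[1,[0,0,0.01],[0,0,0]],[1,[0,0,0],[0,0,0]],[1,[0,0,0],[0,0,0]]]'| grep -v rot
python3 -c "
from h import *
dial('w13.png')"
```

```text
time_s: 12.9
tcp_pos: [0.5861, 0.0379, 0.0855]
wrist_force: [-0.1, -0.0, 0.1]
gripper_width: 0.338
time_s: 13.2
tcp_pos: [0.5861, 0.0379, 0.0816]
wrist_force: [-0.1, 0.3, 1.5]
gripper_width: 0.345
time_s: 13.5
tcp_pos: [0.5861, 0.0379, 0.0807]
wrist_force: [-1.1, -0.4, 2.1]
gripper_width: 0.341
```

View pics/dw13.png

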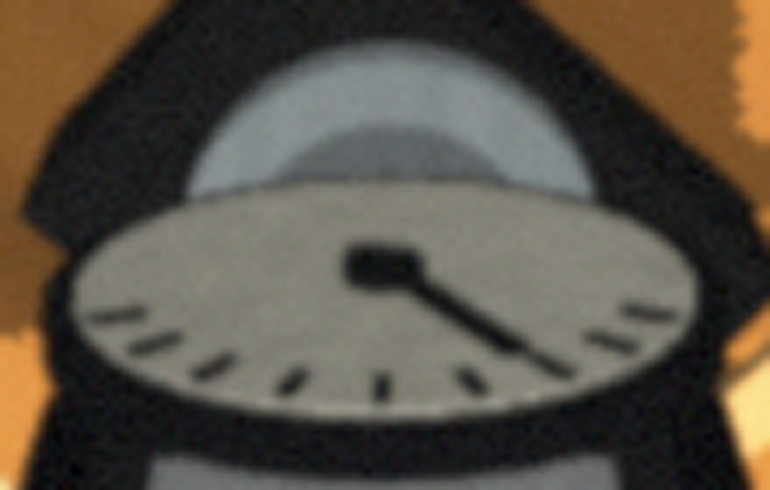

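```bash

for i in a b c ; do python3 -m crank '[[1,[0,0,0.004],[0,0,0]],[1,[0,0,0],[0,0,0]],[1,[0,0,0],[0,0,0]]]'| grep -v rot; done
python3 -c "
from h import *
dial('w14.png')"
```

```text
time_s: 13.85
tcp_pos: [0.5861, 0.0379, 0.0804]
wrist_force: [0.4, -0.7, 4.6]
gripper_width: 0.345
time_s: 14.15
tcp_pos: [0.5862, 0.038, 0.0803]
wrist_force: [-0.9, -0.2, 5.4]
gripper_width: 0.342
time_s: 14.45
tcp_pos: [0.5862, 0.038, 0.0802]
wrist_force: [-1.8, 0.8, 7.9]
gripper_width: 0.342
```

View pics/dw14.png

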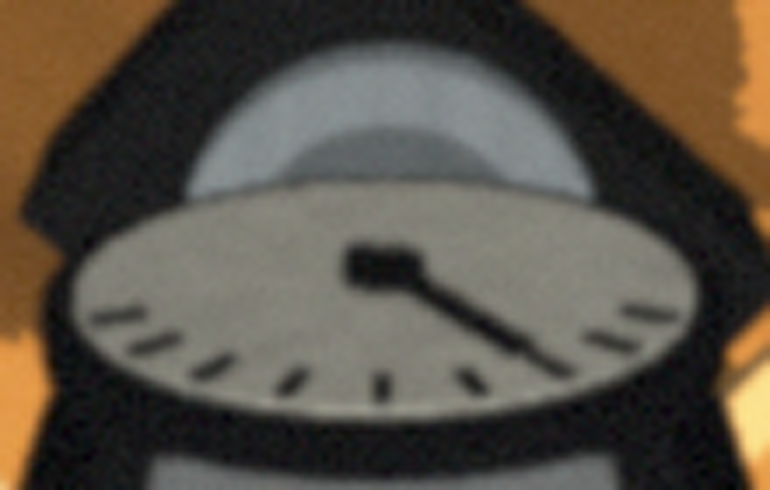

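The middle pad reads about 6.0 with the foot flat (about 10 N push): sound. Next, the right pad.

```bash
python3 -m crank '[[1,[0,0,0],[0,0,0]],[1,[0,0,0],[0,0,0]],[1,[0,0,0],[0,0,0]],[1,[0,0,-0.1],[0,0,0]],[1,[0,0,-0.15],[0,0,0]],[1,[0,0,-0.15],[0,0,0]],[1,[0,0,0],[0,0,0]]]'| grep -v rot
python3 -c "
from h import *
goto([0.5648,-0.0555,0.113],-55.5)"
```

```text
time_s: 15.2
tcp_pos: [0.5864, 0.0381, 0.1204]
wrist_force: [0.4, -0.2, -1.9]
gripper_width: 0.341
tcp [0.5864 0.0381 0.1204] t 15.20 F [ 0.3508 -0.182  -1.9011] w 0.341 toolx yaw 34.56 tooly yaw -55.44 tilt [ 0.0042  0.0023 -1.    ]
shift units [-0.7089  0.6487  0.0707] norm 0.9635484432307012
turn units [ 0.0006 -0.0061  0.0013] yaw change -0.05857215355608503 j6 105.11391899995621
```

```bash
python3 -m crank '[[1,[-0.15,0.15,0],[0,0,0]],[1,[-0.28,0.25,0],[0,0,0]],[1,[-0.28,0.25,0],[0,0,0]],[1,[0,0,0.06],[0,0,0]],[1,[0,0,0],[0,0,0]],[1,[0,0,0],[0,0,0]]]'| grep -v rot
python3 - <<'E'
from h import *
c=snap('wrist','w15.png')
cv2.imwrite('pics/w15c.png',(255*(cv2.resize(c['img'][140:260,200:380],None,fx=4.4,fy=4.4,interpolation=2)/255.)**.45).astype(np.uint8))
E
```

```text
time_s: 15.8
tcp_pos: [0.5638, -0.0556, 0.1121]
wrist_force: [0.4, -0.1, -2.1]
gripper_width: 0.339
```

View pics/w15c.png

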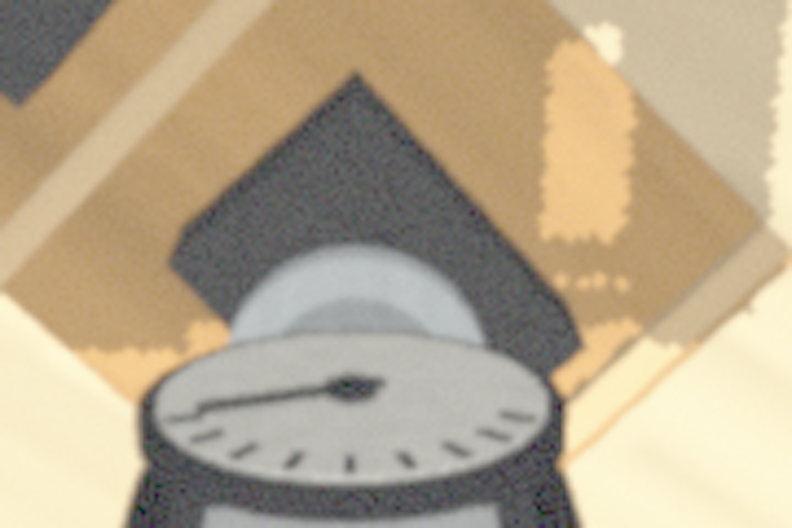

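```bash
python3 - <<'E'
from h import *
c=load('w15.npz')
for z in(.036,.040,.044):
  A=ray(c,200+170/4.4-.5,140+265/4.4-.5,z);B=ray(c,200+582/4.4-.5,140+345/4.4-.5,z);print((A+B)/2,np.linalg.norm(A-B))
goto([.5637,-.0575,.096])
E
```

```text
[ 0.5637 -0.0585  0.036 ] 0.07237965509999461
[ 0.5647 -0.0577  0.04  ] 0.07126081829676977
[ 0.5657 -0.0569  0.044 ] 0.07014198149354499
tcp [ 0.5641 -0.0553  0.1124] t 15.85 F [ 0.898   0.3699 -1.4204] w 0.340 toolx yaw 34.61 tooly yaw -55.39 tilt [ 0.001   0.0014 -1.    ]
shift units [-0.0166  0.0159  0.1644] norm 0.16600130605766428
```

```bash
python3 -m crank '[[1,[-0.01,0.014,0.06],[0,0,0]],[1,[0,0,0.06],[0,0,0]],[1,[0,0,0.03],[0,0,0]],[1,[0,0,0],[0,0,0]],[1,[0,0,0],[0,0,0]]]'| grep -v rot
for i in a b c d; do python3 -m crank '[[1,[0,0,0.02],[0,0,0]],[1,[0,0,0.01],[0,0,0]],[1,[0,0,0],[0,0,0]]]'| grep -v rot;done
python3 -c "
from h import *
dial('w16.png')"
```

```text
time_s: 16.35
tcp_pos: [0.5642, -0.0576, 0.0979]
wrist_force: [-0.0, 0.2, -2.0]
gripper_width: 0.342
time_s: 16.65
tcp_pos: [0.564, -0.0577, 0.0949]
wrist_force: [-0.3, -0.5, -2.2]
gripper_width: 0.345
time_s: 16.95
tcp_pos: [0.564, -0.0577, 0.0918]
wrist_force: [-0.0, 0.1, -0.7]
gripper_width: 0.342
time_s: 17.25
tcp_pos: [0.564, -0.0576, 0.0888]
wrist_force: [-0.1, -0.1, -2.9]
gripper_width: 0.342
time_s: 17.55
tcp_pos: [0.5642, -0.0576, 0.0859]
wrist_force: [0.2, -0.6, -3.2]
gripper_width: 0.339
```

View pics/dw16.png

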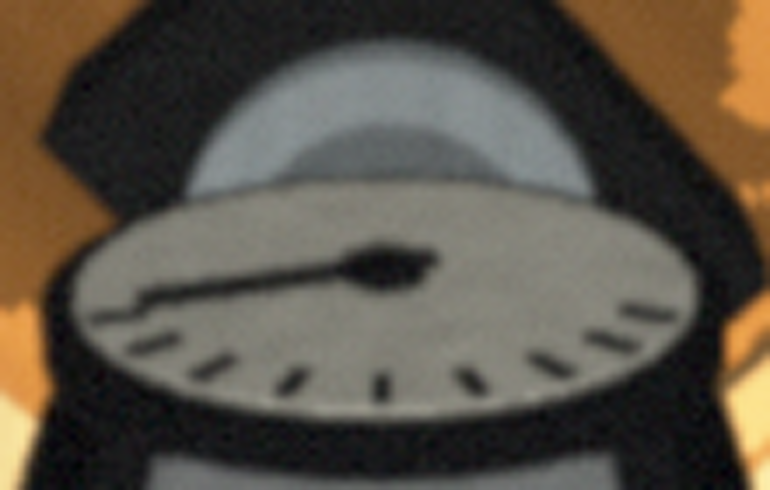

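Tick 0 still (lower pad).

```bash

for i in a b ; do python3 -m crank '[[1,[0,0,0.02],[0,0,0]],[1,[0,0,0.01],[0,0,0]],[1,[0,0,0],[0,0,0]]]'| grep -v rot;done
python3 -c "
from h import *
dial('w17.png')"
```

```text
time_s: 17.9
tcp_pos: [0.5643, -0.0576, 0.083]
wrist_force: [-0.4, -1.0, -0.8]
gripper_width: 0.343
time_s: 18.2
tcp_pos: [0.5643, -0.0577, 0.08]
wrist_force: [-0.0, 0.1, -0.2]
gripper_width: 0.34
```

View pics/dw17.png

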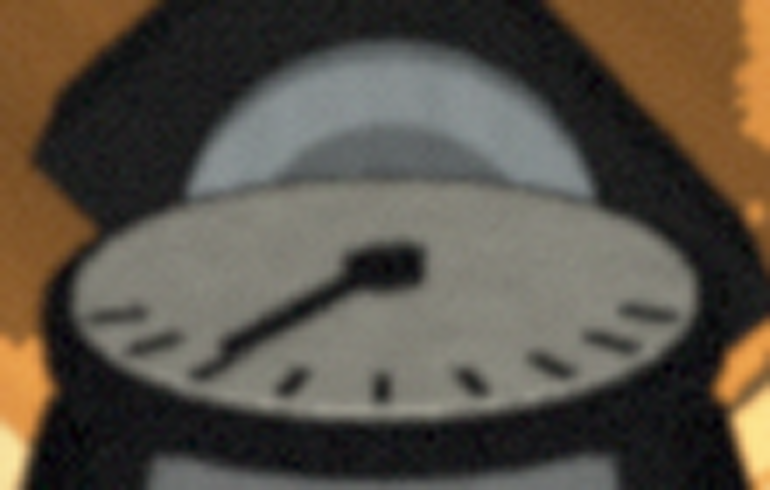

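```bash

for i in a b c d; do python3 -m crank '[[1,[0,0,0.01],[0,0,0]],[1,[0,0,0],[0,0,0]],[1,[0,0,0],[0,0,0]]]'| grep -v rot;done
python3 -c "
from h import *
dial('w18.png')"
```

```text
time_s: 18.55
tcp_pos: [0.5644, -0.0576, 0.0792]
wrist_force: [-0.3, -0.5, -0.7]
gripper_width: 0.344
time_s: 18.85
tcp_pos: [0.5644, -0.0576, 0.0785]
wrist_force: [0.1, -1.0, 2.9]
gripper_width: 0.345
time_s: 19.15
tcp_pos: [0.5646, -0.0576, 0.0781]
wrist_force: [-1.4, 1.0, 7.7]
gripper_width: 0.345
time_s: 19.45
tcp_pos: [0.5647, -0.0577, 0.0778]
wrist_force: [-2.5, 0.1, 9.0]
gripper_width: 0.339
```

View pics/dw18.png

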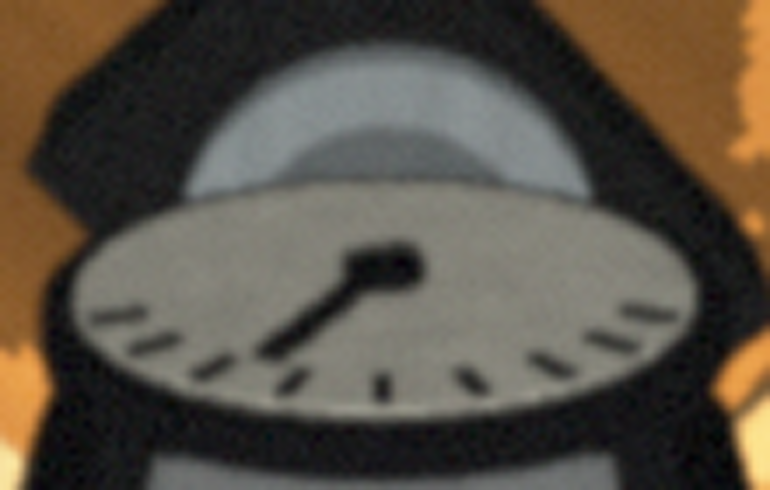

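The right pad reads about 2.6 with the foot flat at about 11 N: this is the soft pad. I hold briefly, lift, and return to the stand.

```bash
python3 -m crank '[[1,[0,0,0],[0,0,0]],[1,[0,0,0],[0,0,0]],[1,[0,0,0],[0,0,0]],[1,[0,0,-0.1],[0,0,0]],[1,[0,0,-0.3],[0,0,0]],[1,[0,0,-0.4],[0,0,0]],[1,[0,0,-0.4],[0,0,0]],[1,[0,0,0],[0,0,0]]]'| grep -v rot
python3 -c "
from h import *
goto([0.4680,0.322,0.20],-55.4)"
```

```text
time_s: 20.3
tcp_pos: [0.5675, -0.0578, 0.2021]
wrist_force: [0.6, -1.0, -1.4]
gripper_width: 0.35
tcp [ 0.5675 -0.0578  0.2021] t 20.30 F [ 0.6363 -0.9802 -1.3513] w 0.350 toolx yaw 34.61 tooly yaw -55.40 tilt [ 0.0141  0.0018 -0.9999]
shift units [ 1.3378 -3.6909  0.0137] norm 3.9258629535713108
turn units [ 0.0083 -0.0161  0.0002] yaw change -0.004812722730036967 j6 114.10183096506528
```

```bash
python3 -m crank '[[1,[0.1,-0.25,0],[0,0,0]],[1,[0.16,-0.44,0],[0,0,0]],[1,[0.16,-0.44,0],[0,0,0]],[1,[0.16,-0.44,0],[0,0,0]],[1,[0.16,-0.44,0],[0,0,0]],[1,[0.16,-0.44,0],[0,0,0]],[1,[0.16,-0.44,0],[0,0,0]],[1,[0.16,-0.44,0],[0,0,0]]]'| grep -v rot
python3 -m crank '[[1,[0.12,-0.34,0],[0,0,0]],[1,[0,0,0],[0,0,0]],[1,[0,0,0],[0,0,0]]]'| grep -v rot
python3 -c "
from h import *
goto([0.4680,0.322,0.11],-55.4)"
```

```text
time_s: 21.1
tcp_pos: [0.4738, 0.2869, 0.195]
wrist_force: [1.9, -0.3, -2.6]
gripper_width: 0.344
time_s: 21.4
tcp_pos: [0.4649, 0.3206, 0.1947]
wrist_force: [0.8, -0.3, -2.0]
gripper_width: 0.342
tcp [0.4649 0.3206 0.1947] t 21.40 F [ 0.8064 -0.3157 -1.9594] w 0.342 toolx yaw 34.64 tooly yaw -55.36 tilt [-0.0007 -0.0007 -1.    ]
shift units [0.0342 0.0065 0.8473] norm 0.8479844081063747
turn units [0.0003 0.0013 0.001 ] yaw change -0.044168231658034074 j6 73.61658376838122
```

```bash
python3 -m crank '[[1,[0.03,0.007,0.2],[0,0,0]],[1,[0,0,0.3],[0,0,0]],[1,[0,0,0.3],[0,0,0]],[1,[0,0,0.05],[0,0,0]],[1,[0,0,0],[0,0,0]],[1,[0,0,0],[0,0,0]]]'| grep -v rot
python3 - <<'E'
from h import *
goto([0.4678,0.322,0.0835],-55.4)
c=snap('wrist','w19.png')
E
```

```text
time_s: 22.0
tcp_pos: [0.4703, 0.3219, 0.1129]
wrist_force: [-0.2, 0.1, -1.7]
gripper_width: 0.339
tcp [0.4703 0.3219 0.1129] t 22.00 F [-0.2137  0.0734 -1.6737] w 0.339 toolx yaw 34.54 tooly yaw -55.46 tilt [ 0.0041  0.003  -1.    ]
shift units [-0.0217 -0.0145  0.2937] norm 0.29488255605584
turn units [-0.0001 -0.0065 -0.0013] yaw change 0.057028720814756184 j6 73.76448835547994
```

View pics/w19.png

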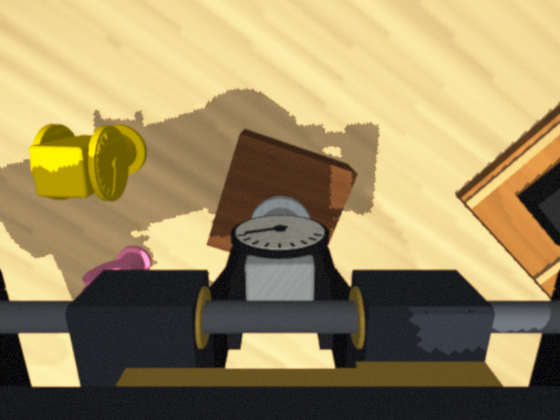

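```bash
python3 -m crank '[[1,[-0.01,-0.005,0.1],[0,0,0]],[1,[0,0,0.08],[0,0,0]],[1,[0,0,0.02],[0,0,0]],[1,[0,0,0],[0,0,0]],[1,[0,0,0],[0,0,0]]]'| grep -v rot
python3 - <<'E'
from h import *
goto([0.4678,0.322,0.0835],-55.4)
E
```

```text
time_s: 22.55
tcp_pos: [0.4682, 0.3217, 0.0914]
wrist_force: [-0.2, 0.2, -2.0]
gripper_width: 0.341
tcp [0.4682 0.3217 0.0914] t 22.55 F [-0.2342  0.2419 -2.0006] w 0.341 toolx yaw 34.58 tooly yaw -55.42 tilt [ 0.0022  0.0013 -1.    ]
shift units [-0.002  -0.0046  0.0791] norm 0.07926841294866849
turn units [ 0.0002 -0.0033 -0.0004] yaw change 0.01774174678473628 j6 73.68026466140533
```

```bash
python3 -m crank '[[1,[0,0,0.04],[0,-0.003,0]],[1,[0,0,0.02],[0,0,0]],[1,[0,0,0.01],[0,0,0]],[1,[0,0,0],[0,0,0]],[1,[0,0,0],[0,0,0]]]'| grep -v rot
python3 -m crank '[[1,[0,0,0.008],[0,0,0]],[1,[0,0,0],[0,0,0]],[1,[0,0,0],[0,0,0]]]'| grep -v rot
python3 -m crank '[[1,[0,0,0.006],[0,0,0]],[1,[0,0,0],[0,0,0]],[1,[0,0,0],[0,0,0]]]'| grep -v rot
python3 - <<'E'
from h import *
goto([0.4678,0.322,0.082],-55.4)
dial('w20.png')
E
```

```text
time_s: 23.05
tcp_pos: [0.4682, 0.3216, 0.0844]
wrist_force: [0.5, 0.2, -2.2]
gripper_width: 0.346
time_s: 23.35
tcp_pos: [0.4681, 0.3216, 0.0836]
wrist_force: [-0.1, -0.3, -2.0]
gripper_width: 0.344
time_s: 23.65
tcp_pos: [0.4681, 0.3216, 0.0829]
wrist_force: [0.2, 0.8, -2.1]
gripper_width: 0.343
tcp [0.4681 0.3216 0.0829] t 23.65 F [ 0.2262  0.814  -2.0683] w 0.343 toolx yaw 34.56 tooly yaw -55.44 tilt [-0. -0. -1.]
shift units [ 0.0003 -0.0052  0.0093] norm 0.010659570488574738
turn units [ 0.      0.0001 -0.0008] yaw change 0.03522796736487521 j6 73.73281764048568
```

View pics/w20.png

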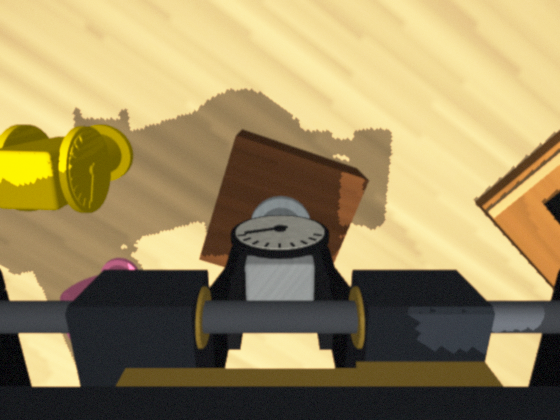

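The needle reads zero, so the pin is in the hole free. A little further, until the foot touches.

```bash
for i in a b c; do python3 -m crank '[[1,[0,0,0.006],[0,0,0]],[1,[0,0,0],[0,0,0]],[1,[0,0,0],[0,0,0]]]'| grep -v rot;done
```

```text
time_s: 24.0
tcp_pos: [0.4681, 0.3216, 0.0823]
wrist_force: [-0.4, 0.5, -2.5]
gripper_width: 0.344
time_s: 24.3
tcp_pos: [0.4681, 0.3216, 0.0818]
wrist_force: [0.3, 1.1, -2.1]
gripper_width: 0.339
time_s: 24.6
tcp_pos: [0.4683, 0.3217, 0.0817]
wrist_force: [-0.9, -1.4, 2.3]
gripper_width: 0.34
```

Contact. Opening now, then rising.

```bash
python3 -m crank '[[-1,[0,0,0],[0,0,0]],[-1,[0,0,0],[0,0,0]],[-1,[0,0,0],[0,0,0]],[-1,[0,0,0],[0,0,0]],[-1,[0,0,0],[0,0,0]],[-1,[0,0,0],[0,0,0]]]'| grep -v rot
python3 -m crank '[[-1,[0,0,-0.05],[0,0,0]],[-1,[0,0,-0.2],[0,0,0]],[-1,[0,0,-0.4],[0,0,0]],[-1,[0,0,-0.4],[0,0,0]],[-1,[0,0,-0.2],[0,0,0]],[-1,[0,0,0],[0,0,0]]]'| grep -v rot
python3 - <<'E'
from h import *
c=snap('wrist','w21.png')
goto([0.57,-0.055,0.2],79.5)
E
```

```text
time_s: 25.2
tcp_pos: [0.4681, 0.3216, 0.0811]
wrist_force: [0.0, 0.6, 0.4]
gripper_width: 0.801
time_s: 25.8
tcp_pos: [0.4698, 0.3231, 0.2107]
wrist_force: [1.0, 0.1, 0.5]
gripper_width: 1.003
tcp [0.4685 0.3222 0.2081] t 25.85 F [ 0.3332 -0.6911 -0.2705] w 1.002 toolx yaw 34.56 tooly yaw -55.44 tilt [ 0.0025  0.0033 -1.    ]
shift units [-1.3045  3.682   0.0712] norm 3.9069620700884027
turn units [-0.0035 -0.0041  1.0014] yaw change -45.06233131494665 j6 73.73138303285081
```

View pics/w21.png

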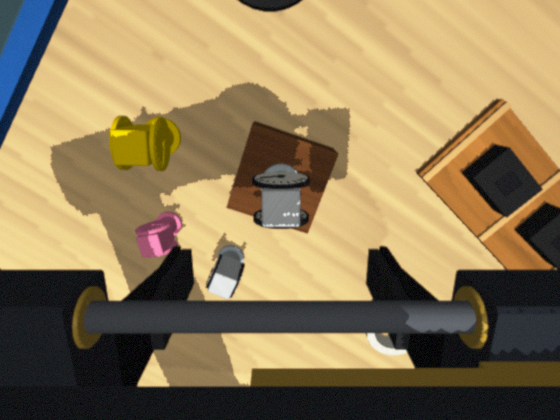

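The gauge stands upright on the stand (281,205), released. Now over to the right pad, then turn the jaws across its 44 mm width. I turn so that j6 stays well within range near the tray.

```bash
python3 -m crank '[[-1,[-0.08,0.25,0],[0,0,0]],[-1,[-0.16,0.44,0],[0,0,0]],[-1,[-0.16,0.44,0],[0,0,0]],[-1,[-0.16,0.44,0],[0,0,0]],[-1,[-0.16,0.44,0],[0,0,0]],[-1,[-0.16,0.44,0],[0,0,0]],[-1,[-0.16,0.44,0],[0,0,0]],[-1,[-0.16,0.44,0],[0,0,0]]]'| grep -v rot
python3 -m crank '[[-1,[-0.1,0.35,0],[0,0,0.18]],[-1,[0,0,0],[0,0,0.188]],[-1,[0,0,0],[0,0,0.188]],[-1,[0,0,0],[0,0,0.188]],[-1,[0,0,0],[0,0,0.188]],[-1,[0,0,0],[0,0,0.188]],[-1,[0,0,0],[0,0,0.188]],[-1,[0,0,0],[0,0,0.188]]]'| grep -v rot
python3 -m crank '[[-1,[0,0,0],[0,0,0.188]],[-1,[0,0,0],[0,0,0.188]],[-1,[0,0,0],[0,0,0.188]],[-1,[0,0,0],[0,0,0.188]],[-1,[0,0,0],[0,0,0.188]],[-1,[0,0,0],[0,0,0.188]],[-1,[0,0,0],[0,0,0.188]],[-1,[0,0,0],[0,0,0.188]]]'| grep -v rot
python3 - <<'E'
from h import *
c=snap('wrist','w22.png')
goto([0.5643,-0.0577,0.2],169)
E
```

```text
time_s: 26.65
tcp_pos: [0.5574, -0.0227, 0.2046]
wrist_force: [0.5, 0.4, -0.7]
gripper_width: 1.0
time_s: 27.45
tcp_pos: [0.5687, -0.0553, 0.2043]
wrist_force: [0.4, -0.9, -0.2]
gripper_width: 0.998
time_s: 28.25
tcp_pos: [0.5688, -0.0552, 0.2043]
wrist_force: [-0.4, 0.4, 0.5]
gripper_width: 0.996
tcp [ 0.5687 -0.0553  0.2043] t 28.30 F [-0.2279  0.6762 -0.4987] w 0.995 toolx yaw -101.02 tooly yaw 168.98 tilt [-0.0037 -0.0001 -1.    ]
shift units [0.0324 0.0383 0.0432] norm 0.06618462012397512
turn units [ 0.0046 -0.001  -0.0005] yaw change 0.02398005794589153 j6 -21.680690572061415
```

View pics/w22.png

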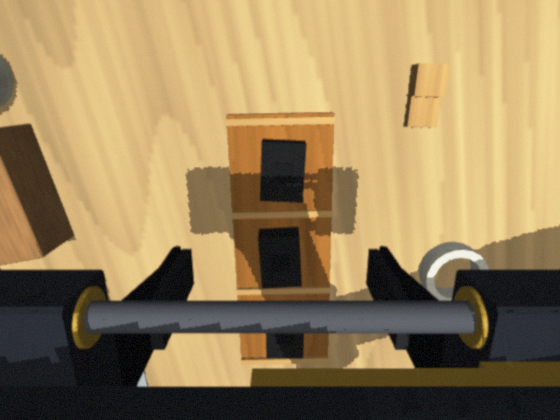

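```bash
python3 - <<'E'
from h import *
c=load('w22.npz')
cv2.imwrite('pics/w22c.png',(255*(cv2.resize(c['img'][110:230,215:350],None,fx=5,fy=5,interpolation=2)/255.)**.45).astype(np.uint8))
print(proj(c,[.5643,-.0577,.036]))
E
```

```text
(np.float64(281.5177264737258), np.float64(173.86622106288664))
```

View pics/w22c.png

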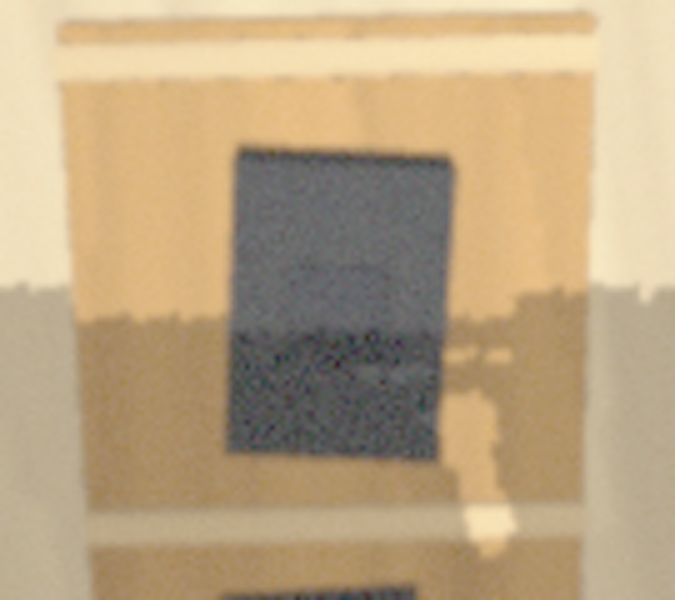

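```bash
python3 - <<'E'
from h import *
c=load('w22.npz')
f=lambda u,v:((u+.5)/5-.5+215,(v+.5)/5-.5+110)
P=np.array([ray(c,*f(*p),.036) for p in [(237,158),(453,167),(438,460),(228,452)]]);print(P.mean(0))
for i in range(4):
    d=P[(i+1)%4]-P[i];print(np.linalg.norm(d),np.degrees(np.arctan2(d[1],d[0])))
goto([P.mean(0)[0],P.mean(0)[1],.10],167)
E
```

```text
[ 0.5631 -0.0592  0.036 ]
0.041932943892649926 166.7995756167064
0.05952890453011742 77.48580054139852
0.04286257364036247 -13.147413535008486
0.05956468606869091 -103.40882967702703
tcp [ 0.5687 -0.0553  0.2043] t 28.30 F [-0.2279  0.6762 -0.4987] w 0.995 toolx yaw -101.02 tooly yaw 168.98 tilt [-0.0037 -0.0001 -1.    ]
shift units [0.0487 0.0432 1.0432] norm 1.045264856345887
turn units [ 0.0046 -0.0011  0.0439] yaw change -1.9760199420541085 j6 -21.680690572061415
```

```bash
python3 -m crank '[[-1,[0.045,0.042,0.1],[0.004,0,0.045]],[-1,[0,0,0.3],[0,0,0]],[-1,[0,0,0.35],[0,0,0]],[-1,[0,0,0.35],[0,0,0]],[-1,[0,0,0.3],[0,0,0]],[-1,[0,0,0.2],[0,0,0]],[-1,[0,0,0],[0,0,0]],[-1,[0,0,0],[0,0,0]]]'| grep -v rot
python3 - <<'E'
from h import *
c=snap('wrist','w23.png')
goto([0.5635,-0.0587,0.0165],167)
E
```

```text
time_s: 29.1
tcp_pos: [0.5651, -0.0591, 0.0458]
wrist_force: [-0.3, 0.0, 1.4]
gripper_width: 0.998
tcp [ 0.5659 -0.059   0.0467] t 29.15 F [-0.5455  0.0793 -0.208 ] w 1.002 toolx yaw -102.38 tooly yaw 167.62 tilt [ 0.004  -0.0008 -1.    ]
shift units [0.0024 0.0252 0.3022] norm 0.3032732680350027
turn units [-0.0052  0.0001  0.0138] yaw change -0.6196185703290382 j6 -22.882861873599605
```

View pics/w23.png

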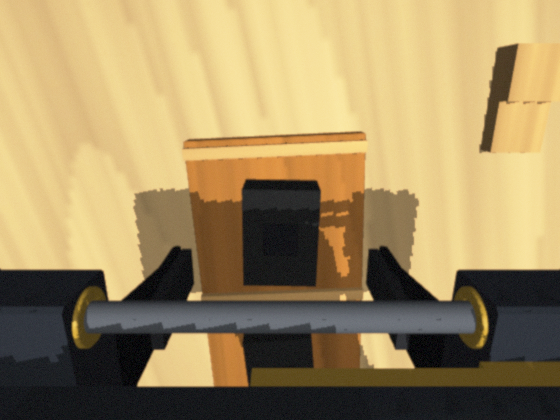

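The pad (281,235) is centred and square between the jaws. Down and close.

```bash
python3 -m crank '[[-1,[0,0.01,0.1],[0,0,0]],[-1,[0,0,0.1],[0,0,0]],[-1,[0,0,0.08],[0,0,0]],[-1,[0,0,0.02],[0,0,0]],[-1,[0,0,0],[0,0,0]],[-1,[0,0,0],[0,0,0]]]'| grep -v rot
python3 -c "
from h import *
goto([0.5635,-0.0587,0.0165],167)"
```

```text
time_s: 29.75
tcp_pos: [0.5647, -0.0588, 0.0163]
wrist_force: [0.2, -1.7, 1.1]
gripper_width: 1.0
tcp [ 0.5647 -0.0588  0.0163] t 29.75 F [ 0.1803 -1.6606  1.0886] w 1.000 toolx yaw -102.45 tooly yaw 167.55 tilt [ 0.0034 -0.0007 -1.    ]
shift units [ 0.0018  0.0116 -0.0022] norm 0.011967838020481425
turn units [-0.0045  0.0001  0.0123] yaw change -0.553506204716598 j6 -22.983274899739047
```

```bash
python3 -m crank '[[1,[0,0,0],[0,0,0]],[1,[0,0,0],[0,0,0]],[1,[0,0,0],[0,0,0]],[1,[0,0,0],[0,0,0]],[1,[0,0,0],[0,0,0]],[1,[0,0,0],[0,0,0]],[1,[0,0,0],[0,0,0]],[1,[0,0,0],[0,0,0]]]'| grep -v rot
python3 -m crank '[[1,[0,0,0],[0,0,0]],[1,[0,0,0],[0,0,0]],[1,[0,0,-0.05],[0,0,0]],[1,[0,0,-0.15],[0,0,0]],[1,[0,0,-0.4],[0,0,0]],[1,[0,0,-0.4],[0,0,0]],[1,[0,0,-0.3],[0,0,0]],[1,[0,0,0],[0,0,0]]]'| grep -v rot
python3 - <<'E'
from h import *
c=snap('wrist','w24.png')
s=snap('side','s24.png')
goto([0.455,-0.335,0.15],None)
E
```

```text
time_s: 30.55
tcp_pos: [0.5644, -0.0588, 0.0162]
wrist_force: [-0.2, -0.3, 0.1]
gripper_width: 0.359
time_s: 31.35
tcp_pos: [0.5674, -0.0586, 0.152]
wrist_force: [-0.1, -0.1, 0.1]
gripper_width: 0.004
tcp [ 0.5641 -0.0585  0.147 ] t 31.45 F [-0.6944 -0.2405 -0.6356] w 0.010 toolx yaw -102.47 tooly yaw 167.53 tilt [ 0.0049  0.0001 -1.    ]
shift units [ 2.9351  0.4685 -0.0353] norm 2.9725022495357836
```

View pics/w24.png

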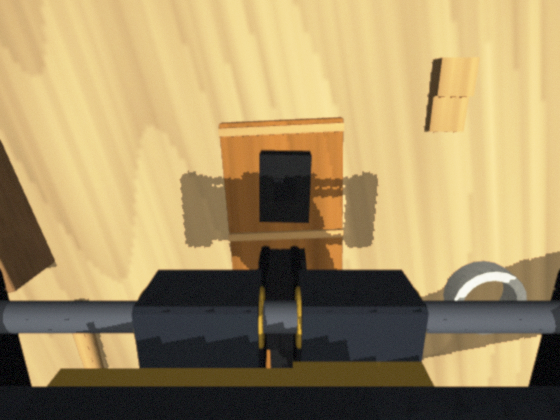

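View pics/s24.png

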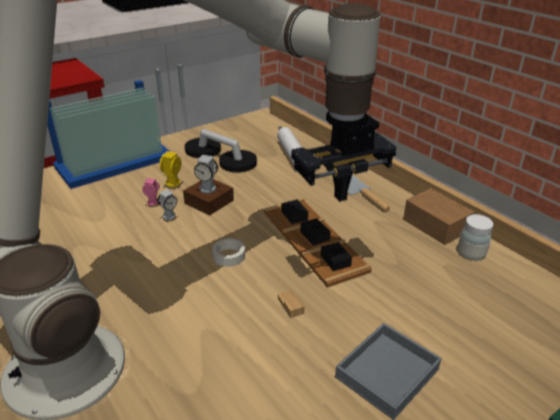

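The grasp missed: the gripper shut fully (0.004) and the pad still lies on the board at wrist (285,187). I check where it is now and why.

```bash
python3 - <<'E'
from h import *
c=load('w24.npz')
cv2.imwrite('pics/w24c.png',(255*(cv2.resize(c['img'][110:270,200:370],None,fx=3.7,fy=3.7,interpolation=2)/255.)**.45).astype(np.uint8))
cv2.imwrite('pics/w23c.png',(255*(cv2.resize(load('w23.npz')['img'][120:320,150:410],None,fx=3,fy=3,interpolation=2)/255.)**.45).astype(np.uint8))
E
```

```text
(no output)
```

View pics/w24c.png

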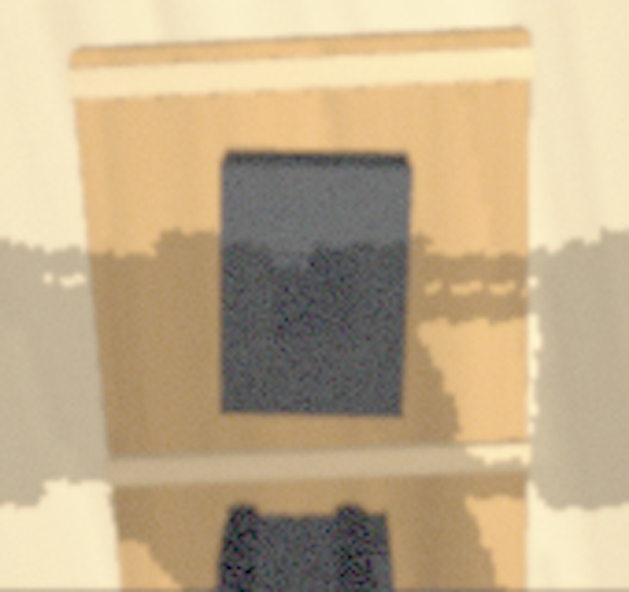

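View pics/w23c.png

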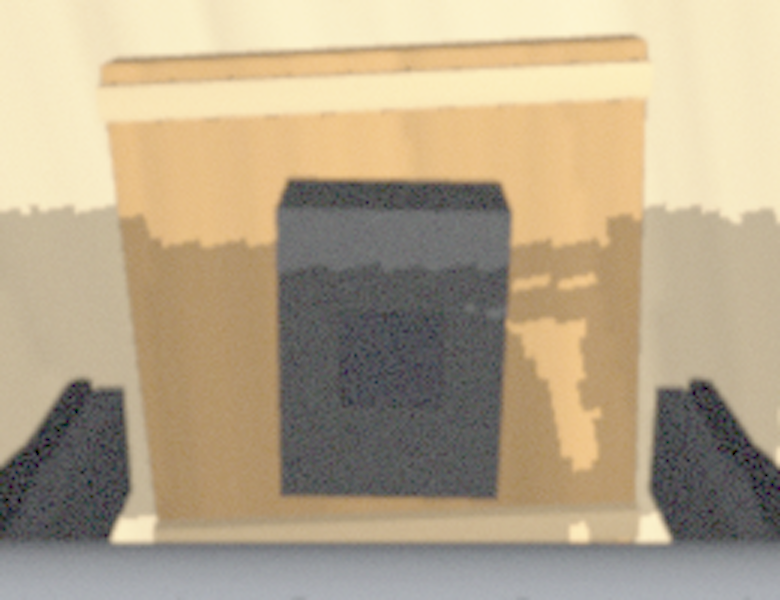

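```bash
python3 - <<'E'
from h import *
s=load('s24.npz'); X=[0.5641,-.0585,.147]; print(proj(s,X))
im=s['img'].copy(); u,v=map(int,proj(s,X)); 
cr=cv2.resize(im[100:240,270:420],None,fx=4,fy=4,interpolation=2); cr=(255*(cr/255.)**.45).astype(np.uint8)
cv2.drawMarker(cr,(int((proj(s,X)[0]-270)*4),int((proj(s,X)[1]-100)*4)),(0,0,255),0,12); cv2.imwrite('pics/s24c.png',cr)
E
```

```text
(np.float64(338.59429067665815), np.float64(208.15798299951902))
```

View pics/s24c.png

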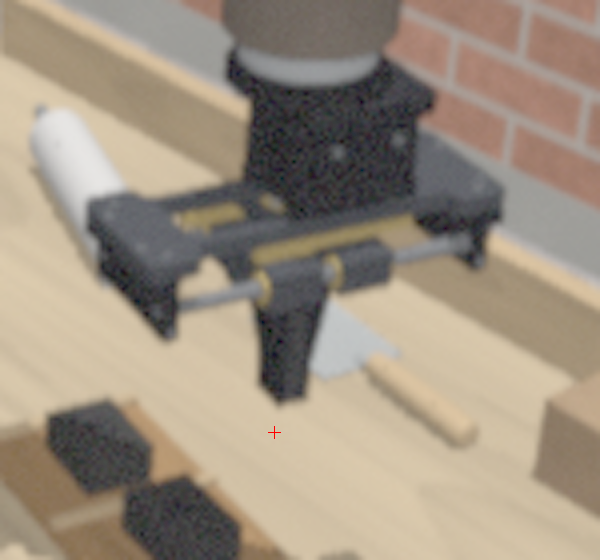

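```bash
python3 - <<'E'
from h import *
print(r.grasp_offset, [a for a in dir(r) if a[0]!='_'])
c=load('w24.npz')
f=lambda u,v:((u+.5)/3.7-.5+200,(v+.5)/3.7-.5+110)
P=np.array([ray(c,*f(*p),.036) for p in [(222,167),(410,168),(403,415),(222,412)]]);print(P.mean(0))
for i in range(4):
    d=P[(i+1)%4]-P[i];print(np.linalg.norm(d),np.degrees(np.arctan2(d[1],d[0])))
goto([P.mean(0)[0],P.mean(0)[1],.06],168)
E
```

```text
0.0187 ['PlanningError', 'capture', 'finish_job', 'grasp_offset', 'sense']
[ 0.5632 -0.059   0.036 ]
0.042344184940744364 167.42508626192057
0.05929385983136541 77.48180781841019
0.04323179094084502 -13.12508532816977
0.05888451872706383 -103.3795429089872
tcp [ 0.5641 -0.0585  0.147 ] t 31.45 F [-0.6944 -0.2405 -0.6356] w 0.010 toolx yaw -102.47 tooly yaw 167.53 tilt [ 0.0049  0.0001 -1.    ]
shift units [0.0073 0.0121 0.8704] norm 0.8705169710256071
turn units [-0.0061  0.0015 -0.0105] yaw change 0.471948269927708 j6 -22.966854666522494
```

The pad has not moved. The side view explains the miss: the fingertips appear about 20 mm above the reported TCP point, so they closed just over the pad (top at 0.036 m, TCP 0.016). I open, go about 19 mm lower while watching the force, and grip again.

```bash
python3 -m crank '[[-1,[0,0,0],[0,0,0]],[-1,[0,0,0],[0,0,0]],[-1,[0,0,0],[0,0,0]],[-1,[0,0,0],[0,0,0]],[-1,[0,0,0],[0,0,0]],[-1,[0,0,0],[0,0,0]],[-1,[0,0,0],[0,0,0]],[-1,[0,0,0],[0,0,0]]]'| grep -v rot
python3 -m crank '[[-1,[0.007,0.01,0.2],[0,0,0]],[-1,[0,0,0.35],[0,0,0]],[-1,[0,0,0.35],[0,0,0]],[-1,[0,0,0.25],[0,0,0]],[-1,[0,0,0.1],[0,0,0]],[-1,[0,0,0.05],[0,0,0]],[-1,[0,0,0],[0,0,0]],[-1,[0,0,0],[0,0,0]]]'| grep -v rot
python3 -c "
from h import *
goto([0.5635,-0.059,0],167.5)"
```

```text
time_s: 32.25
tcp_pos: [0.564, -0.0587, 0.1462]
wrist_force: [0.2, 0.3, 0.5]
gripper_width: 0.651
time_s: 33.05
tcp_pos: [0.5645, -0.0591, 0.0175]
wrist_force: [-0.2, 0.4, 0.9]
gripper_width: 0.998
tcp [ 0.5645 -0.0591  0.0175] t 33.05 F [-0.2147  0.3799  0.8636] w 0.998 toolx yaw -102.44 tooly yaw 167.56 tilt [ 0.0058 -0.0004 -1.    ]
shift units [0.0011 0.0107 0.1748] norm 0.17512779716526136
turn units [-0.0073  0.0011  0.0013] yaw change -0.059010017383968716 j6 -22.959394612830316
```

```bash
python3 -m crank '[[-1,[0,0.01,0.05],[-0.006,0,0]],[-1,[0,0,0.05],[0,0,0]],[-1,[0,0,0.03],[0,0,0]],[-1,[0,0,0],[0,0,0]],[-1,[0,0,0],[0,0,0]]]'| grep -v rot
for i in a b c; do python3 -m crank '[[-1,[0,0,0.02],[0,0,0]],[-1,[0,0,0],[0,0,0]],[-1,[0,0,0],[0,0,0]]]'| grep -v rot; done
python3 - <<'E'
from h import *
s=snap('side','s25.png')
cv2.imwrite('pics/s25c.png',(255*(cv2.resize(s['img'][180:300,270:420],None,fx=4,fy=4,interpolation=2)/255.)**.45).astype(np.uint8))
E
```

```text
time_s: 33.55
tcp_pos: [0.5623, -0.0591, 0.0031]
wrist_force: [0.8, -0.2, 0.5]
gripper_width: 1.001
time_s: 33.85
tcp_pos: [0.5623, -0.059, 0.0011]
wrist_force: [0.0, 0.5, -0.2]
gripper_width: 1.002
time_s: 34.15
tcp_pos: [0.5623, -0.059, -0.0009]
wrist_force: [-0.2, 0.2, 0.4]
gripper_width: 0.999
time_s: 34.45
tcp_pos: [0.5623, -0.0591, -0.0029]
wrist_force: [-0.1, -0.2, 0.4]
gripper_width: 1.0
```

View pics/s25c.png

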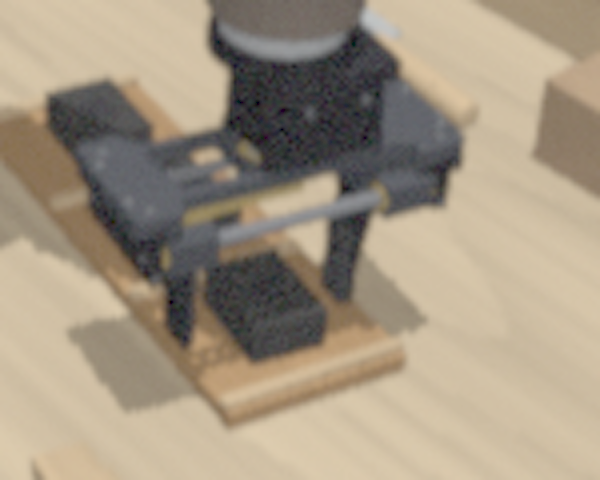

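The fingertips now straddle the pad just above the board. Closing.

```bash
python3 -m crank '[[1,[0,0,0],[0,0,0]],[1,[0,0,0],[0,0,0]],[1,[0,0,0],[0,0,0]],[1,[0,0,0],[0,0,0]],[1,[0,0,0],[0,0,0]],[1,[0,0,0],[0,0,0]],[1,[0,0,0],[0,0,0]],[1,[0,0,0],[0,0,0]]]'| grep -v rot
python3 -m crank '[[1,[0,0,0],[0,0,0]],[1,[0,0,0],[0,0,0]],[1,[0,0,0],[0,0,0]]]'| grep -v rot
```

```text
time_s: 35.3
tcp_pos: [0.5626, -0.059, -0.0028]
wrist_force: [0.7, 0.5, 0.9]
gripper_width: 0.5
time_s: 35.6
tcp_pos: [0.5625, -0.059, -0.0028]
wrist_force: [0.1, -0.4, -0.5]
gripper_width: 0.504
```

```bash
python3 -m crank '[[1,[0,0,-0.05],[0,0,0]],[1,[0,0,-0.15],[0,0,0]],[1,[0,0,-0.35],[0,0,0]],[1,[0,0,-0.4],[0,0,0]],[1,[0,0,-0.4],[0,0,0]],[1,[0,0,0],[0,0,0]]]'| grep -v rot
python3 - <<'E'
from h import *
c=snap('wrist','w26.png');d=load('scene0.npz');s=load('side0.npz')
cv2.imwrite('pics/trayc.png',np.hstack([cv2.resize(d['img'][295:370,145:240],(380,300),interpolation=2),cv2.resize(s['img'][315:420,325:450],(375,300),interpolation=2)]))
goto([0.455,-0.30,0.14],None)
E
```

```text
time_s: 36.2
tcp_pos: [0.5663, -0.059, 0.1387]
wrist_force: [1.5, 0.2, -2.2]
gripper_width: 0.503
tcp [ 0.564  -0.0588  0.1354] t 36.25 F [-0.8681  0.2286 -1.9696] w 0.502 toolx yaw -102.45 tooly yaw 167.54 tilt [ 0.0048  0.0015 -1.    ]
shift units [ 2.5899  0.5442 -0.0549] norm 2.6470248919884716
```

View pics/w26.png

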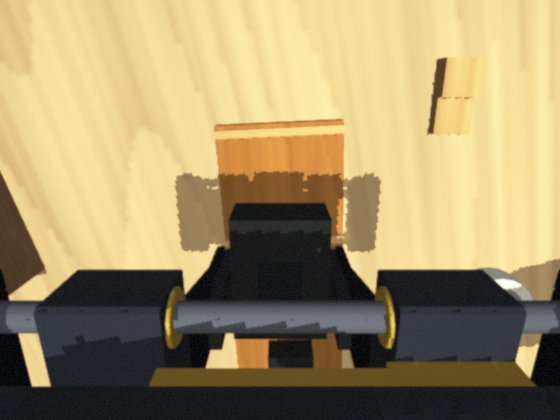

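View pics/trayc.png

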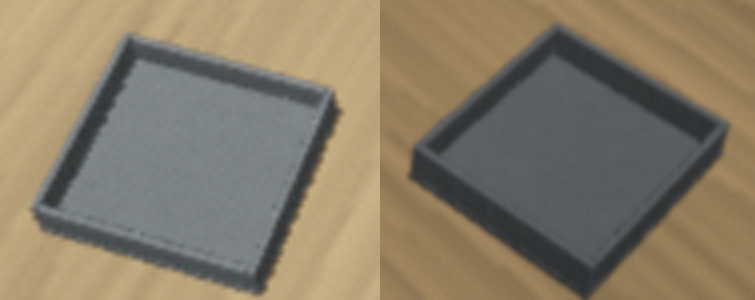

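The pad is held (wrist 280,270) and its place on the board is empty. Computing the tray's pose.

```bash
python3 - <<'E'
from h import *
d=load('scene0.npz');s=load('side0.npz')
for cam,pts,f in ((d,[(128,38),(333,92),(257,278),(37,210)],lambda u,v:(145+u/4-.4,295+v/4-.4)),(s,[(557,25),(727,127),(588,270),(413,150)],lambda u,v:(325+(u-380)/3-.3,315+v/2.857-.3))):
    P=np.array([ray(cam,*f(*p),.03) for p in pts]);print(P.mean(0))
    for i in range(4):
        q=P[(i+1)%4]-P[i];print(np.linalg.norm(q),np.degrees(np.arctan2(q[1],q[0])))
goto([0.447,-0.335,0.14],None)
E
```

```text
[ 0.45   -0.3354  0.03  ]
0.1354811405456558 10.300911511390257
0.11747403247611417 -79.0041251717511
0.13667025716309616 -170.65303069625762
0.11519029551998544 100.42758975198882
[ 0.4418 -0.3352  0.03  ]
0.11688954706813041 -81.02019798230502
0.13778215894349638 -170.68026168327515
0.11563403267363864 99.66411435092343
0.139176338537838 9.8366253979952
tcp [ 0.564  -0.0588  0.1354] t 36.25 F [-0.8681  0.2286 -1.9696] w 0.502 toolx yaw -102.45 tooly yaw 167.54 tilt [ 0.0048  0.0015 -1.    ]
shift units [ 2.9489  0.5468 -0.0558] norm 2.9997056848283377
```

```bash
python3 -m crank '[[1,[0.3,0.08,0],[0,0,0]],[1,[0.45,0.1,0],[0,0,0]],[1,[0.45,0.1,0],[0,0,-0.166]],[1,[0.45,0,0],[0,0,-0.166]],[1,[0.4,-0.1,0],[0,0,-0.166]],[1,[0,0,0],[0,0,0]],[1,[0,0,0],[0,0,0]]]'| grep -v rot
python3 - <<'E'
from h import *
c=snap('wrist','w27.png')
goto([0.445,-0.329,0.14],10)
E
```

```text
time_s: 36.95
tcp_pos: [0.5155, -0.2548, 0.1301]
wrist_force: [0.8, 0.2, -1.7]
gripper_width: 0.504
tcp [ 0.5157 -0.2541  0.1305] t 37.00 F [ 0.2615  0.8606 -2.2422] w 0.507 toolx yaw -80.16 tooly yaw -170.16 tilt [-0.0052  0.0018 -1.    ]
shift units [ 0.6171  0.8247 -0.0929] norm 1.0341869917382325
turn units [ 0.0061  0.0034 -0.0035] yaw change 0.1592493148579024 j6 19.996284780354
```

View pics/w27.png

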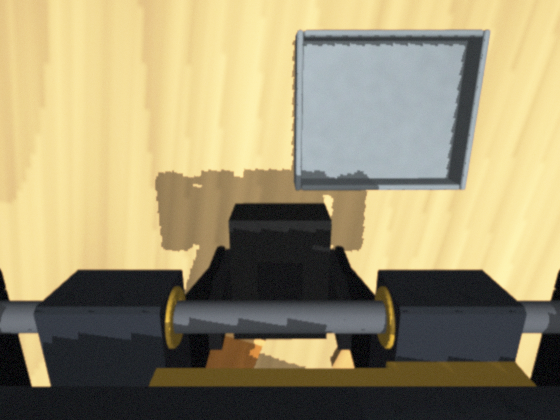

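The tray shows at (299,31)-(488,32)-(464,188)-(296,188), square to the jaws.

```bash
python3 - <<'E'
from h import *
c=load('w27.npz')
P=np.array([ray(c,*p,.03) for p in [(299,31),(488,32),(464.5,188.5),(296,188.5)]]);print(P.mean(0))
for i in range(4):
    q=P[(i+1)%4]-P[i];print(np.linalg.norm(q),np.degrees(np.arctan2(q[1],q[0])))
m=P.mean(0);goto([m[0],m[1],.08],10)
E
```

```text
[ 0.4443 -0.3317  0.03  ]
0.1354322340160497 -170.48716412251272
0.11607923835280463 100.44657329033252
0.13737001523497874 9.662067639380119
0.11642162473609613 -80.50964498475122
tcp [ 0.5157 -0.2541  0.1305] t 37.00 F [ 0.2615  0.8606 -2.2422] w 0.507 toolx yaw -80.16 tooly yaw -170.16 tilt [-0.0052  0.0018 -1.    ]
shift units [0.6441 0.833  0.5071] norm 1.1687176136771151
turn units [ 0.0061  0.0034 -0.0035] yaw change 0.1592493148579024 j6 19.996284780354
```

```bash
python3 -m crank '[[1,[0.2,0.28,0],[0,0,0]],[1,[0.25,0.32,0],[0,0,0]],[1,[0.19,0.23,0],[0.005,0.003,0]],[1,[0,0,0.1],[0,0,0]],[1,[0,0,0.3],[0,0,0]],[1,[0,0,0.3],[0,0,0]],[1,[0,0,0.2],[0,0,0]],[1,[0,0,0],[0,0,0]]]'| grep -v rot
python3 - <<'E'
from h import *
c=snap('wrist','w28.png')
goto([0.444,-0.331,-0.009],10)
E
```

```text
time_s: 37.8
tcp_pos: [0.4443, -0.3293, 0.0387]
wrist_force: [-0.3, 0.5, -2.2]
gripper_width: 0.504
tcp [ 0.4459 -0.3303  0.0408] t 37.85 F [ 0.4648 -0.1645 -1.4243] w 0.501 toolx yaw -79.96 tooly yaw -169.96 tilt [-0.0013  0.0003 -1.    ]
shift units [0.0036 0.0194 0.4976] norm 0.4980109256513713
turn units [0.0015 0.0007 0.0009] yaw change -0.040337868941037414 j6 29.824409040018434
```

View pics/w28.png

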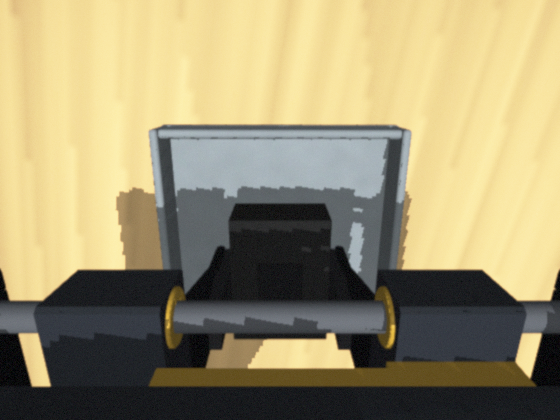

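The pad is centred over the tray. Lowering.

```bash
python3 -m crank '[[1,[0,0.01,0.15],[0,0,0]],[1,[0,0,0.15],[0,0,0]],[1,[0,0,0.1],[0,0,0]],[1,[0,0,0.03],[0,0,0]],[1,[0,0,0],[0,0,0]],[1,[0,0,0],[0,0,0]]]'| grep -v rot
for i in a b c ; do python3 -m crank '[[1,[0,0,0.015],[0,0,0]],[1,[0,0,0],[0,0,0]],[1,[0,0,0],[0,0,0]]]'| grep -v rot; done
```

```text
time_s: 38.45
tcp_pos: [0.4466, -0.3325, 0.0001]
wrist_force: [-0.6, -0.4, -1.6]
gripper_width: 0.504
time_s: 38.75
tcp_pos: [0.4459, -0.3324, -0.002]
wrist_force: [0.3, -0.2, -2.0]
gripper_width: 0.503
time_s: 39.05
tcp_pos: [0.4458, -0.3323, -0.0038]
wrist_force: [0.1, 0.3, -0.5]
gripper_width: 0.495
time_s: 39.35
tcp_pos: [0.4457, -0.3323, -0.0054]
wrist_force: [0.8, -0.9, -1.7]
gripper_width: 0.502
```

```bash

for i in a b c ; do python3 -m crank '[[1,[0,0,0.012],[0,0,0]],[1,[0,0,0],[0,0,0]],[1,[0,0,0],[0,0,0]]]'| grep -v rot; done
```

```text
time_s: 39.65
tcp_pos: [0.4458, -0.3323, -0.0065]
wrist_force: [0.3, 0.8, -1.6]
gripper_width: 0.505
time_s: 39.95
tcp_pos: [0.4457, -0.3323, -0.0078]
wrist_force: [-0.2, -0.0, -1.3]
gripper_width: 0.503
time_s: 40.25
tcp_pos: [0.4457, -0.3323, -0.009]
wrist_force: [-0.2, -0.7, -2.3]
gripper_width: 0.497
```

```bash

for i in a b ; do python3 -m crank '[[1,[0,0,0.008],[0,0,0]],[1,[0,0,0],[0,0,0]],[1,[0,0,0],[0,0,0]]]'| grep -v rot; done
```

```text
time_s: 40.55
tcp_pos: [0.4459, -0.3323, -0.0097]
wrist_force: [-0.8, 0.8, -1.9]
gripper_width: 0.503
time_s: 40.85
tcp_pos: [0.4459, -0.3323, -0.0098]
wrist_force: [-1.0, 1.7, 5.3]
gripper_width: 0.505
```

Floor contact. Open partly (to about 60 mm), then rise.

```bash
python3 -m crank '[[-0.4,[0,0,0],[0,0,0]],[-0.4,[0,0,0],[0,0,0]],[-0.4,[0,0,0],[0,0,0]],[-0.4,[0,0,0],[0,0,0]],[-0.4,[0,0,0],[0,0,0]],[-0.4,[0,0,0],[0,0,0]]]'| grep -v rot
python3 -m crank '[[-0.4,[0,0,-0.1],[0,0,0]],[-0.4,[0,0,-0.2],[0,0,0]],[-0.4,[0,0,-0.4],[0,0,0]],[-0.4,[0,0,-0.4],[0,0,0]],[-0.4,[0,0,-0.4],[0,0,0]],[-0.4,[0,0,-0.4],[0,0,0]],[-0.4,[-0.2,0,0],[0,0,0]],[-0.4,[0,0,0],[0,0,0]]]'| grep -v rot
python3 - <<'E'
from h import *
snap('wrist','w30.png');snap('scene','c30.png');snap('side','s30.png')
E
```

```text
time_s: 41.45
tcp_pos: [0.4458, -0.3323, -0.0106]
wrist_force: [-0.7, 0.0, -0.2]
gripper_width: 0.697
time_s: 42.25
tcp_pos: [0.4419, -0.3114, 0.1818]
wrist_force: [0.8, -0.4, -0.3]
gripper_width: 0.699
```

View pics/w30.png

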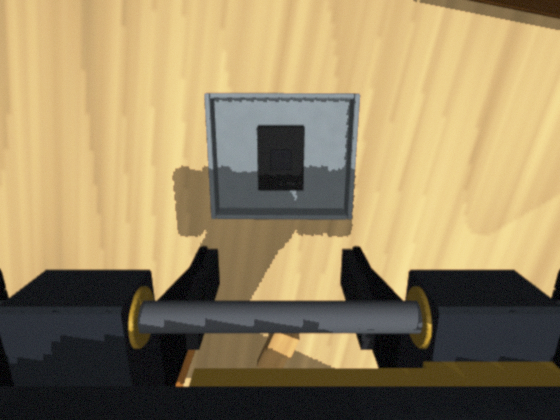

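View pics/c30.png

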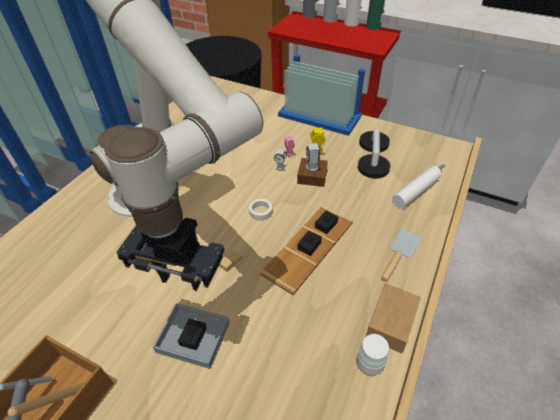

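View pics/s30.png

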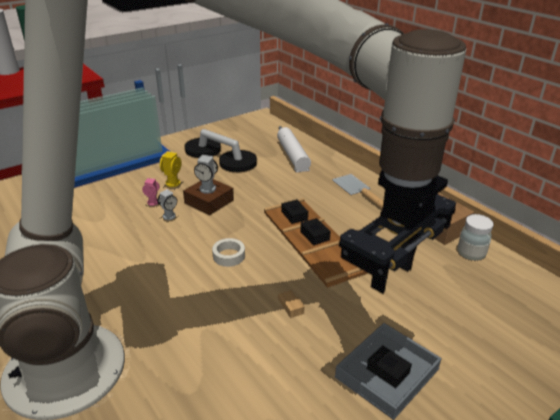

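The soft pad lies flat in the tray, the gauge stands on its stand, and the other two pads are in place. One last check that the wedge, pads and gauge have not moved.

```bash
python3 - <<'E'
from h import *
a=load('side0.npz')['img'];b=load('s30.npz')['img'];m=load('s24.npz')['img']
x=lambda i,u,v,k:cv2.resize(i[v-k:v+k,u-k:u+k],(260,260),interpolation=2)
im=np.vstack([np.hstack([x(i,292,305,22) for i in (a,m,b)]),np.hstack([x(i,240,205,60) for i in (a,m,b)])])
cv2.imwrite('pics/cmp.png',im)
E
```

```text
(no output)
```

View pics/cmp.png

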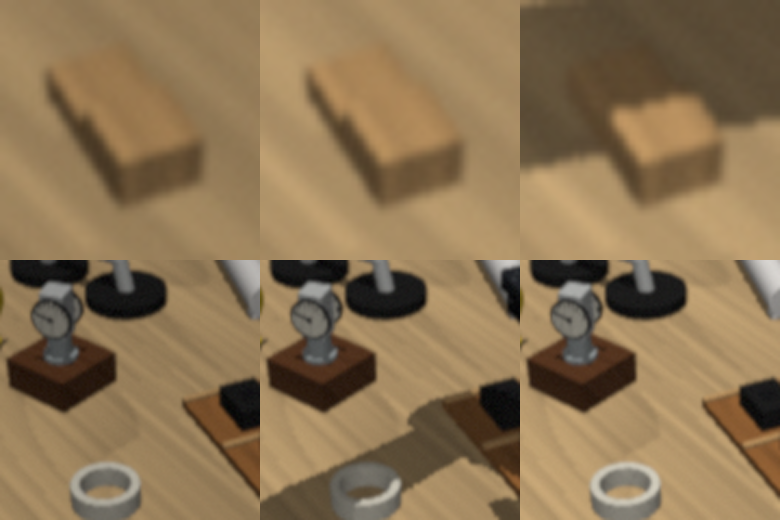

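The wedge (partly in shadow), tape, stand and gauge are where they were at the start. Handing in.

```bash
python3 -c "
from station import r
print(r.sense()['time_s'], r.finish_job())"
```

```text
the job is handed in; nothing more can be done
42.4 None
```

I tested the pads left to right with the larger grey gauge, and the right pad is the soft one. It now lies in the tray, and the job was handed in at 42.4 s.

| Pad | Pin pushed back (dial reading) | Total push | Result |
|---|---|---|---|
| Left | about 5.7 mm | about 8.5 N | sound |
| Middle | about 6.0 mm | about 10 N | sound |
| Right | about 2.6 mm | about 11 N | soft |

- **Missed grasp:** My first grip on the soft pad closed just above it, and the pad did not move. In the side view the fingertips sit about 20 mm higher than the reported TCP, which disagrees with the stated TCP definition. I went about 19 mm lower and the second grip held at 44 mm.
- **Camera disagreement:** The scene and side cameras placed objects up to about 12 mm off, so I relied on the wrist camera and force contact.
- **Last checks:**
  - The soft pad lies flat near the middle of the tray.
  - The gauge stands upright over the stand's hole with its needle at zero.
  - The left and middle pads, the tape and the wedge are where they were.
  - The robot is touching nothing.

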